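# Clamp packed flasks in the bench screw press

### The job

Clamp the packed brass flasks in the bench press for curing: wind the platen up clear, pull the carriage out, set every flask on the bench upright in a pocket of its own (when there are only two, use the two outer pockets so that the platen bears evenly), and push the carriage fully home. Then wind the platen down until it just meets the flasks, give the handwheel half a turn more and no further, and leave them clamped like that. Leave the other things on the bench alone.

Things in the scene. Friction and masses are not known exactly. Their poses are not given: they have to be found in the camera images.
- flask_a_mid (a point): closed two-part brass casting flask, a block 62 mm (its x) by 50 mm (its y) by 46 mm high, 0.45 to 0.7 kg, with a pale plaster line round its middle and a round plate in its top; upright when its z axis points up; either way round about the vertical will do. This point is its centre, 23 mm above its underside. Absent (None) in some runs.
- flask_b_mid (a point): closed two-part brass casting flask, a block 62 mm (its x) by 50 mm (its y) by 46 mm high, 0.45 to 0.7 kg, with a pale plaster line round its middle and a round plate in its top; upright when its z axis points up; either way round about the vertical will do. This point is its centre, 23 mm above its underside. Absent (None) in some runs.
- flask_c_mid (a point): closed two-part brass casting flask, a block 62 mm (its x) by 50 mm (its y) by 46 mm high, 0.45 to 0.7 kg, with a pale plaster line round its middle and a round plate in its top; upright when its z axis points up; either way round about the vertical will do. This point is its centre, 23 mm above its underside. Absent (None) in some runs.
- pocket_1 (a point): floor centre of the outer one nearest the robot of the carriage's three pockets (a row along the carriage's x, 74 mm apart). Each is 67 mm (x) by 55 mm (y), framed by round bars rising 8 mm above its floor: a flask fits with 2.5 mm to spare, its long side along the row. Axes as the press's: x along row and cross-beam, y the way the carriage comes out, z up.
- pocket_2 (a point): floor centre of the middle one of the carriage's three pockets (a row along the carriage's x, 74 mm apart). Each is 67 mm (x) by 55 mm (y), framed by round bars rising 8 mm above its floor: a flask fits with 2.5 mm to spare, its long side along the row. Axes as the press's: x along row and cross-beam, y the way the carriage comes out, z up.
- pocket_3 (a point): floor centre of the outer one farthest from the robot of the carriage's three pockets (a row along the carriage's x, 74 mm apart). Each is 67 mm (x) by 55 mm (y), framed by round bars rising 8 mm above its floor: a flask fits with 2.5 mm to spare, its long side along the row. Axes as the press's: x along row and cross-beam, y the way the carriage comes out, z up.
- carriage_knob (a point): centre of the upright black round knob (22 mm across, 34 mm high, its foot 10 mm above the carriage's tongue) on the front tongue of the aluminium carriage, 155 mm in y from the middle pocket and 26 mm above the pocket floors; pull or push it level along the carriage's y axis, against about 3 N
- carriage (a joint): how far the carriage is drawn out of the press, in m: 0 = fully home, the pockets right under the platen; 0.150 = out at its stop. Stays where it is left. When out, the pockets stand clear of the cross-beam and handwheel. It starts parked home or nearly so, and empty
- handwheel (a joint): angle of the press's handwheel in rad: 0 = platen fully up, growing as it is turned clockwise seen from above, which winds the platen down 10 mm a turn (6.283 rad); stop at 27.5. Runs with light friction (about 4 N at the grip; up to about 6 N when pressing) and stays where it is left, also under load
- crank_grip (a point): a point 32 mm up the upright, freely spinning black grip (24 mm across, 48 mm high, its foot on the wheel's upper face) that stands on the handwheel 55 mm from its axis; it travels round with the wheel and goes up and down with it. From this point the grip reaches 17 mm up and 31 mm down
- wheel_hub (a point): on the handwheel's vertical axis, at the top of its hub (36 mm across), 22 mm above the wheel's lower face and 10 mm above the solid aluminium disc (136 mm across, 12 mm thick); 22 mm below the level of crank_grip. The axis stands over the middle pocket when the carriage is home
- platen_face (a point): centre of the underside of the level steel platen (220 mm along the row by 66 mm, guided on two columns). With the handwheel at 0 it is 68 mm above the pocket floors, room for a 46 mm flask and 22 mm more; it starts too low for flasks to pass. It hangs on spring washers: once it bears on the flasks it stops, while the wheel turns on and loads them (8 N per mm, 12 mm at most)
- platen (a joint): how far the platen's springs are compressed, in m: 0 = platen hanging free, growing as the wheel is turned on past contact
- liquid_bottle: amber bottle, 48 mm across, 100 mm high; bystander, to be left where it is. Origin at the centre of its underside
- powder_jar: white jar, 56 mm across, 62 mm high; bystander, to be left where it is. Origin at the centre of its underside
- powder_jar2: white jar with red cap, 52 mm across, 58 mm high; bystander, to be left where it is. Origin at the centre of its underside
- plaster_cast: plaster model of a jaw, 60 mm, 29 mm high; bystander, to be left where it is. Origin at the centre of its underside
- brush_pot: white pot, 64 mm across, 75 mm high; bystander, to be left where it is. Origin at the centre of its underside
- plaster_knife: spatula, 170 mm long, lying flat; bystander, to be left where it is
- mixing_tile: white ceramic tile, 85 by 60 by 12 mm; bystander, to be left where it is. Origin at the centre of its underside
Not all that is in view belongs to the job. Leave any green or orange look-alike of the part that bears flask_c_mid alone.

How it is judged:
By the outcome, as a careful person would: the job done as asked, in the order asked, and still so for the second after the job is handed in, with the robot touching nothing.
Of flask_a, flask_b, flask_c only 2 to 3 are there at a start; the rules pass over those that are not, and their reading is None.
At some moment in a run one of flask_a, flask_b, flask_c may be knocked a few centimetres aside while the robot is not near it.
It also fails if it takes over 210 s, if anything falls off the work surface, if the arm or the gripper's body presses on something with over 40 N, if the wrist force passes 120 N, or if a joint passes its speed limit or range.

### The arm

A 6-joint arm with a two-finger parallel gripper is mounted at the origin on the work surface. World frame = base frame: x ahead of the robot, y to its left, z up, the work surface at z = 0. Lengths are in mm, angles in rad, forces in N, time in s.
With the tool pointing down it reaches from about 350 to 875 mm from the base axis. Payload 4.2 kg.
Tool frame: the origin (TCP) lies on the centre line of the jaws, within the pads' length; the fingertips stand 25 mm ahead of it and the grasp point (between the pads) lies 6 mm ahead of it (manip.tip_extent is the z of the fingertips in the tool frame, in mm); z points along the fingers, y is the direction in which the jaws open and shut (so a half turn about z gives the same grasp; the last joint's range is limited). The gripper opens to 87 mm and grips with 3 to 60 N. Pads are 19 mm wide; open, the fingers measure 117 mm over their backs; the gripper's body (75 mm by 190 mm) begins 51 mm behind the grasp point.
Start: joints at [-1.078, 0.385, 0.008, 0, -1.194, -0.259], TCP at [144.815, -607.97, 247.55] pointing down, gripper open.
Joint ranges: [-3.14, 3.14], [-1.21, 2.06], [-1.07, 1.41], [-3.16, 2.05], [-2.99, -0.16], [-3.1, 3.1]. Speed limits (rad/s): [2.79, 2.79, 3.14, 3.14, 3.14, 3.14].

### API

Orientations are given as [roll, pitch, yaw] about the fixed x, y, z axes, in that order (R = Rz(yaw) Ry(pitch) Rx(roll)).
In Python, from cell import manip gives the robot as it stands.
- The arm moves only by the tool arm_command, never from a script. Its argument "targets" is a list that holds one entry, the list of rows, each a list of 5 numbers: the shift along the world's x, y, z in units of 25 mm (1.0 is 25 mm), then the turn about the world's z in units of 6 degrees (1.0 is 6 degrees), then the opening in per cent of the stroke, from 0 (shut) to 100 (fully open). A call has 1 to 8 rows; each row shifts and turns the commanded pose from where the row before left it; what a row does not reach is not made up. A row lasts 1/12 s, in which the tool goes at most 41.7 mm and 7.16 degrees, less where a joint would pass 70% of its speed; a pose out of reach is approached as far as the arm can. A call is refused whole if a number of a shift passes 1 or a number of a turn 1, either way. A call with a gripper value outside its range is refused whole. The fingers move at their own pace and stop on an object; "force" is the grip in N (left out, the last holds). Time passes only in rows, so rows that do not move let the fingers close. It gives the time, the measured TCP pose, the force and the opening at its end, in the units of the state.
- manip.sense(): the state, without advancing time (a new reading comes with each control period).
- manip.camera(name): name is "side" or "top"; returns a dict with "img" (480x640x3 uint8, red, green, blue), "K" (3x3 intrinsics, pixels), "distortion" ([k1, k2, p1, p2, k3] as OpenCV has them; the pictures are not rectified), "world_to_cam" (4x4, takes a point from world to camera coordinates). Camera axes: x right, y up, looking along -z (the intrinsics and any distortion apply to the point x, -y, -z); pixel columns grow to the right and rows downward; lengths in mm; the calibration is good to about 2 mm. A picture is of the moment at which its call begins. There is no depth.
- manip.sign_off(): hands the job in, once; it reports no verdict.
The state is a dict: "clock": time; "joints": joint angles; "dq": joint speeds; "tau": joint torques, N m; "tcp_pos": TCP position; "ee_rot": TCP orientation; "wrist_force": force on the tool from outside, world axes, zero at the start; "ft_torque": the same for the moment, N m; "gripper_width": opening from 0.0 (shut) to 1.0 (fully open).
Only numpy, scipy, OpenCV 4.12 (cv2) and the standard library are available. Lean on these libraries where they do the work, as an engineer would, in place of code of your own. Each camera call takes 0.05 s, during which the arm holds its last target.

## Working session

There is one attempt and no reset: what is moved stays moved. The work goes in short steps, Python scripts to look and compute and a tool call to move; the robot and the scene stay as the last step left them, time stands still between calls to the robot, and variables do not carry over. Pictures are saved under pics/ and viewed, and the job is handed in when it is done.

Besides the shell and the picture viewer there is one more tool, called after ">>>" as a command line: name --argument value ..., lists and objects as JSON in quotes. arm_command: Moves the arm, as the interface text tells. Its arguments: {"type":"object","properties":{"targets":{"type":"array"},"force":{"type":"number"}},"required":["targets"]}

```bash
ls; mkdir -p pics; cat > h.py <<'E'
import numpy as np, cv2
from cell import manip
def snap(n,tag):
    c=manip.camera(n); cv2.imwrite(f'pics/{tag}.png',c['img'][:,:,::-1]); np.savez(f'pics/{tag}.npz',img=c['img'],K=c['K'],d=np.array(c['distortion'],float),T=c['world_to_cam']); return c
def load(tag):
    z=np.load(f'pics/{tag}.npz'); return dict(img=z['img'],K=z['K'],distortion=z['d'],world_to_cam=z['T'])
def ray(c,uv):
    K=np.array(c['K'],float);d=np.array(c['distortion'],float);T=np.array(c['world_to_cam'])
    p=cv2.undistortPoints(np.array(uv,float).reshape(-1,1,2),K,d).reshape(-1,2)
    v=np.c_[p[:,0],-p[:,1],-np.ones(len(p))]
    R=T[:3,:3]; o=-R.T@T[:3,3]; return o,v@R
def onz(c,uv,z):
    o,v=ray(c,uv); return o+v*((z-o[2])/v[:,2])[:,None]
def proj(c,P):
    T=np.array(c['world_to_cam']);P=np.array(P,float).reshape(-1,3)
    q=P@T[:3,:3].T+T[:3,3]; q=q*[1,-1,-1]
    return cv2.projectPoints(q.reshape(-1,1,3),np.zeros(3),np.zeros(3),np.array(c['K'],float),np.array(c['distortion'],float))[0].reshape(-1,2)
def tri(c1,u1,c2,u2):
    A=np.zeros((3,3));b=np.zeros(3)
    for c,u in((c1,u1),(c2,u2)):
        o,v=ray(c,[u]);v=v[0]/np.linalg.norm(v[0]);M=np.eye(3)-np.outer(v,v);A+=M;b+=M@o
    return np.linalg.solve(A,b)
def st():
    s=manip.sense(); print('t',round(s['clock'],2),'tcp',np.round(s['tcp_pos'],1),'rot',np.round(s['ee_rot'],3),'F',np.round(s['wrist_force'],1),'w',round(s['gripper_width'],3),'q',np.round(s['joints'],2)); return s
def crop(tag,x,y,w,h,k,out):
    im=cv2.imread(f'pics/{tag}.png')[y:y+h,x:x+w]; cv2.imwrite(f'pics/{out}.png',cv2.resize(im,None,fx=k,fy=k,interpolation=cv2.INTER_CUBIC))
E
python3 - <<'E'
from h import *
st()
for n in('side','top'):
    c=snap(n,n+'0'); T=np.array(c['world_to_cam']); print(n,-T[:3,:3].T@T[:3,3],T[:3,:3].round(2).tolist(),np.array(c['K']).round(0).tolist(),c['distortion'])
print(manip.tip_extent)
E
```

```text
pics
t 0.0 tcp [ 144.7 -607.5  246.4] rot [ 3.139 -0.    -2.908] F [-0.4  0.2  1. ] w 0.999 q [-1.08  0.39  0.01 -0.   -1.19 -0.26]
side [  35.5561413   886.98088497 1369.88602261] [[-0.89, -0.45, 0.0], [0.35, -0.69, 0.64], [-0.29, 0.57, 0.77]] [[597.0, 0.0, 314.0], [0.0, 597.0, 239.0], [0.0, 0.0, 1.0]] [-0.10245752  0.          0.          0.          0.        ]
top [ 243.80332884    3.95909318 1659.99017526] [[-0.02, -1.0, 0.02], [0.98, -0.01, 0.17], [-0.17, 0.02, 0.98]] [[501.0, 0.0, 316.0], [0.0, 501.0, 233.0], [0.0, 0.0, 1.0]] [-0.11812828  0.          0.          0.          0.        ]
25.0
```

View pics/side0.png

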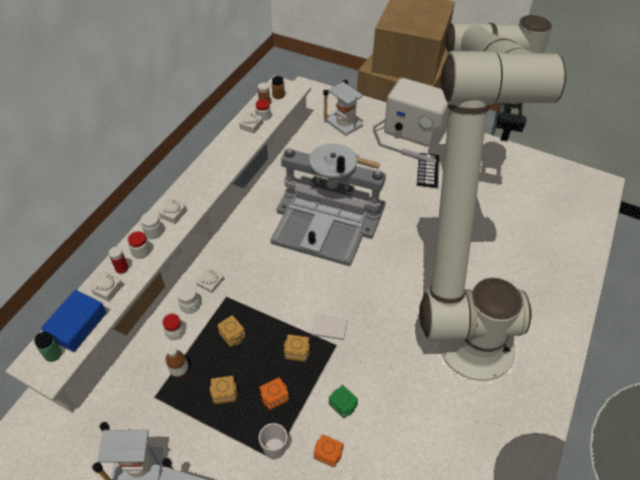

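View pics/top0.png

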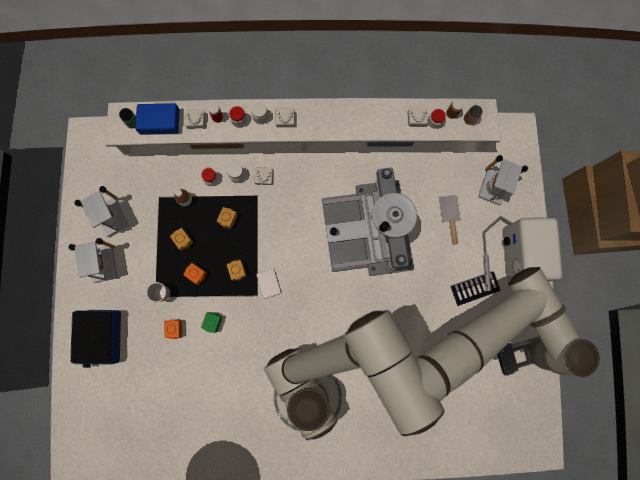

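```bash
python3 - <<'E'
from h import *
crop('top0',140,185,130,160,4,'c_top_f'); crop('side0',150,290,220,180,3.5,'c_side_f'); crop('top0',310,160,120,120,5,'c_top_p'); crop('side0',260,130,140,140,4,'c_side_p')
E
```

```text
(no output)
```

View pics/c_top_f.png

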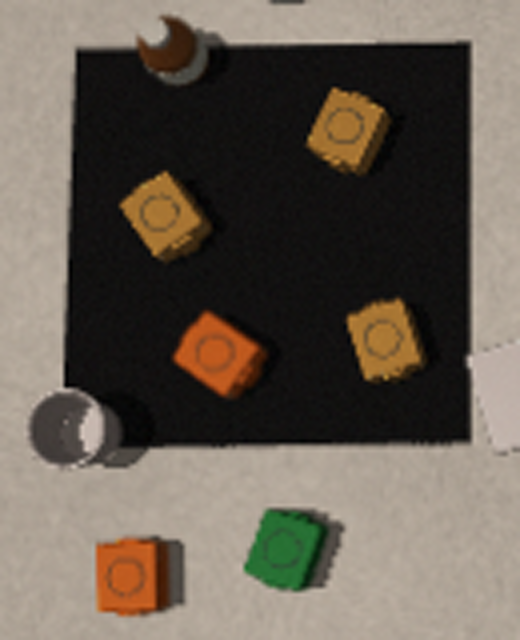

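View pics/c_side_f.png

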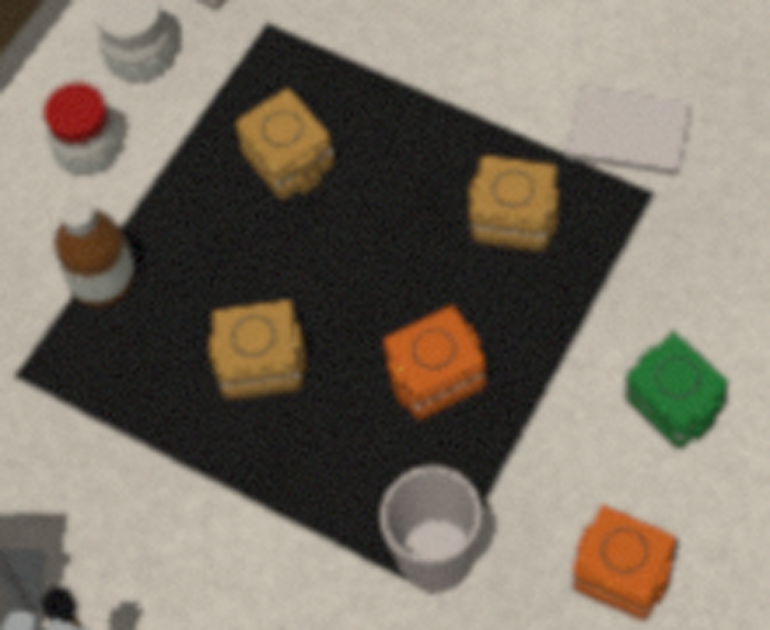

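View pics/c_top_p.png

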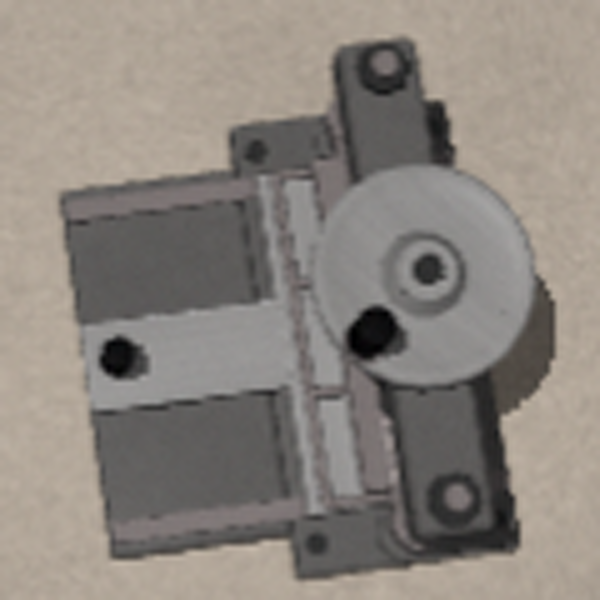

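View pics/c_side_p.png

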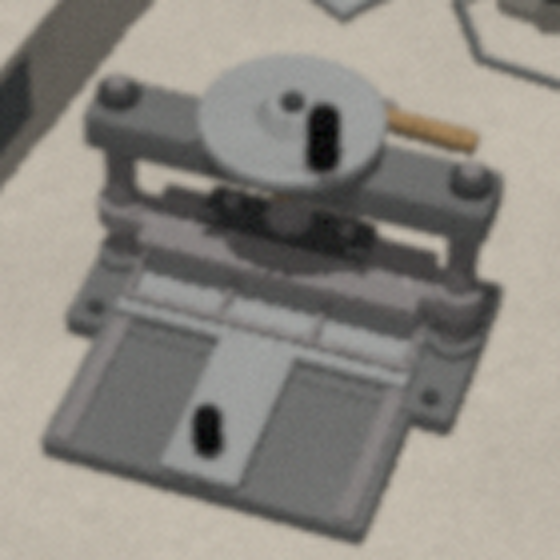

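```bash
python3 - <<'E'
from h import *
t=load('top0');s=load('side0')
P={'knobtop':((333.8,231),(312,232.5)),'boltF':((387.2,173.2),(289.5,151)),'boltN':((401.6,259.8),(378.5,174.5)),'hub':((395.6,213.6),(333,155)),'grip':((385,225.6),(340.7,158)),'bbF':((361.4,190),(283.5,206.8)),'bbN':((373.4,268.6),(367.8,229.3))}
for k,(a,b) in P.items():
    X=tri(t,a,s,b); print(k,X.round(1),np.linalg.norm(proj(t,X)-a).round(2),np.linalg.norm(proj(s,X)-b).round(2))
# brass masks
for n,c in(('top',t),('side',s)):
    hsv=cv2.cvtColor(c['img'],cv2.COLOR_RGB2HSV); m=cv2.inRange(hsv,(10,110,70),(25,255,255))
    cs,_=cv2.findContours(m,cv2.RETR_EXTERNAL,cv2.CHAIN_APPROX_NONE)
    for k in cs:
        if cv2.contourArea(k)>100: 
            x,y,w,h=cv2.boundingRect(k); 
            if y+h/2>150: print(n,cv2.contourArea(k),x,y,w,h,np.median(hsv[y:y+h,x:x+w][m[y:y+h,x:x+w]>0],axis=0))
crop('side0',420,0,160,180,4,'c_arm'); crop('top0',440,260,160,140,4,'c_arm2')
E
```

```text
knobtop [528.  -92.1  81.5] 0.43 0.49
boltF [ 683.3 -252.9  197.8] 0.23 0.24
boltN [ 416.8 -285.7  191.1] 0.13 0.13
hub [ 551.  -267.6  224.4] 0.12 0.13
grip [ 509.  -228.   262.4] 0.44 0.46
bbF [ 678.5 -193.5   18.1] 0.15 0.17
bbN [ 409.7 -223.9   21. ] 0.0 0.0
top 292.5 164 319 18 20 [ 11. 211. 187.]
top 264.5 183 263 23 21 [ 11. 214. 180.]
top 238.0 227 259 18 21 [ 17. 177. 166.]
top 233.0 170 228 21 22 [ 17. 177. 163.]
top 230.0 217 207 19 21 [ 17. 177. 160.]
top 564.0 586 166 54 83 [ 16. 138. 101.]
top 634.0 621 151 19 81 [ 16. 139. 101.]
side 605.0 314 435 29 32 [ 11. 205. 182.]
side 626.0 259 377 30 33 [ 12. 206. 170.]
side 600.0 209 375 28 29 [ 18. 155. 150.]
side 161.0 166 352 18 17 [ 14. 176.  92.]
side 557.0 284 334 26 28 [ 18. 155. 149.]
side 536.0 217 315 28 32 [ 18. 155. 146.]
```

View pics/c_arm.png

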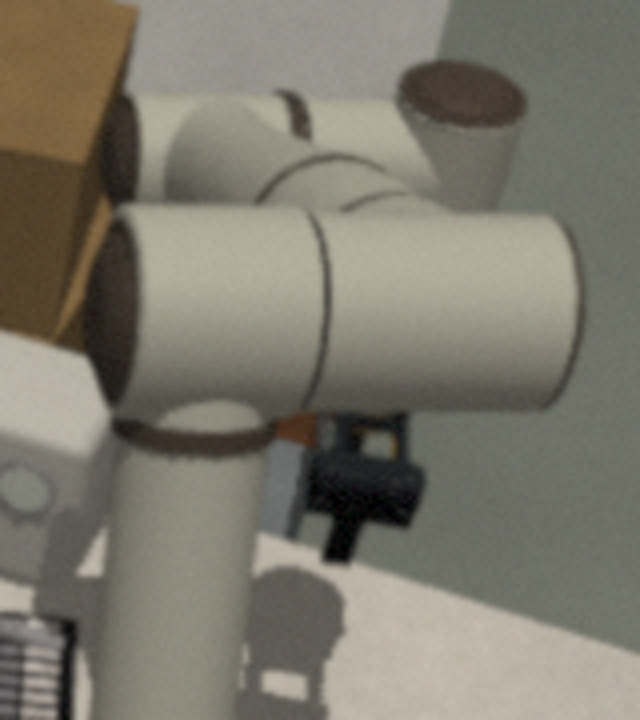

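View pics/c_arm2.png

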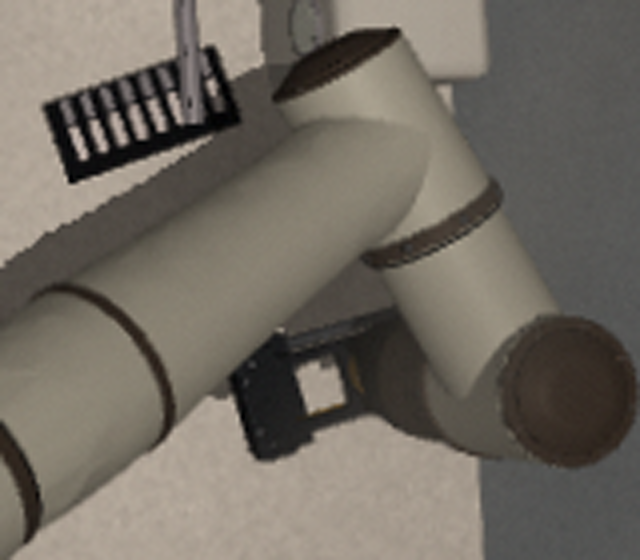

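>>> arm_command --targets '[[[0.8,0.9,0.8,0,100],[0.9,0.9,0.8,0,100],[0.9,0.9,0.8,0,100],[0.9,0.9,0.6,0,100],[0.9,0.9,0,0,100],[0.9,0.9,0,0,100],[0.9,0.9,0,0,100],[0.9,0.9,0,0,100]]]' --force 20

```text
clock: 0.77
tcp_pos: [323.0, -426.5, 322.3]
ee_rot: [3.141, -0.0, -2.908]
wrist_force: [0.4, 0.0, 0.9]
gripper_width: 1.001
```

>>> arm_command --targets '[[[0.9,0.9,0,0,100],[0.9,0.9,0,0,100],[0.9,0.9,0,0,100],[0.9,0.9,0,0,100],[0.9,0.9,0,0,100],[0.9,0.9,0,0,100],[0.9,0.9,0,0,100],[0,0.5,0,0,100]]]'

```text
clock: 1.43
tcp_pos: [482.7, -255.8, 321.3]
ee_rot: [3.141, -0.0, -2.905]
wrist_force: [-0.1, 0.4, 0.1]
gripper_width: 0.998
```

```bash
python3 - <<'E'
from h import *
st()
# flasks: ring centers in top view & edges
t=load('top0');s=load('side0')
im=t['img'];
for n,c,rects in(('top',t,[(227,259,18,21),(170,228,21,22),(217,207,19,21)]),('side',s,[(209,375,28,29),(284,334,26,28),(217,315,28,32)])):
    hsv=cv2.cvtColor(c['img'],cv2.COLOR_RGB2HSV); V=hsv[:,:,2]
    m=((hsv[:,:,0]>=13)&(hsv[:,:,0]<=25)&(hsv[:,:,1]>90)&(V>60)).astype(np.uint8)
    mt=((m>0)&(V>np.percentile(V[m>0],50))).astype(np.uint8)
    for r in rects:
        x,y,w,h=r; a=np.zeros_like(m);a[y-3:y+h+3,x-3:x+w+3]=m[y-3:y+h+3,x-3:x+w+3]
        print(n,r,np.array2string(V[y-1:y+h+1,x-1:x+w+1],max_line_width=200) if 0 else '')
E
```

```text
t 1.43 tcp [ 482.7 -255.8  321.3] rot [ 3.141 -0.    -2.905] F [-0.1  0.4  0.1] w 0.998 q [-0.19  0.21 -0.06 -0.   -1.31 -1.14]
top (227, 259, 18, 21) 
top (170, 228, 21, 22) 
top (217, 207, 19, 21) 
side (209, 375, 28, 29) 
side (284, 334, 26, 28) 
side (217, 315, 28, 32)
```

>>> arm_command --targets '[[[0.5,0.5,0,-0.6,100],[0.55,0.6,0,-0.5,100],[0,0,-0.9,0,60],[0,0,-0.9,0,60],[0,0,-0.8,0,60],[0,0,0,0,40],[0,0,0,0,20],[0,0,0,0,10]]]'

```text
clock: 2.1
tcp_pos: [506.5, -230.9, 258.8]
ee_rot: [-3.14, 0.001, -3.023]
wrist_force: [0.0, -0.2, -0.6]
gripper_width: 0.628
```

>>> arm_command --targets '[[[0,0,0,0,0],[0,0,0,0,0],[0,0,0,0,0],[0,0,0,0,0],[0,0,0,0,0]]]'

```text
clock: 2.52
tcp_pos: [506.0, -230.0, 258.1]
ee_rot: [3.141, 0.001, -3.023]
wrist_force: [-0.3, 1.5, 2.6]
gripper_width: 0.271
```

```bash
python3 - <<'E'
from h import *
st()
snap('top','top1');snap('side','side1')
crop('side1',260,100,160,140,4,'c1')
E
```

```text
t 2.52 tcp [ 506.  -230.   258.1] rot [ 3.141e+00  1.000e-03 -3.023e+00] F [-0.3  1.5  2.6] w 0.271 q [-0.14  0.26 -0.15 -0.   -1.16 -1.32]
```

View pics/c1.png

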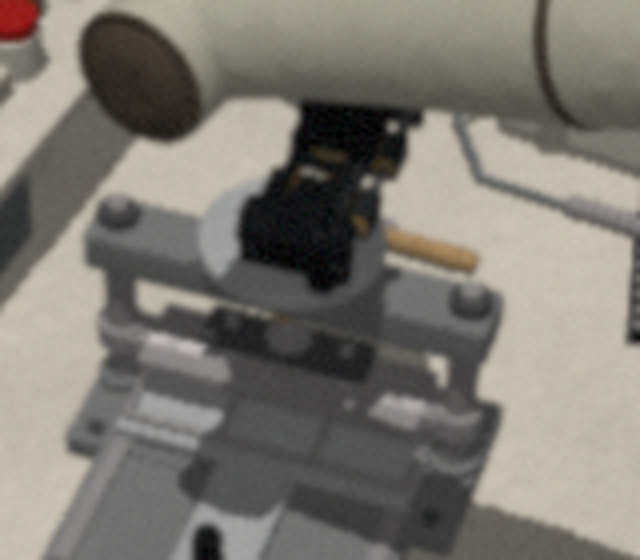

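>>> arm_command --targets '[[[-0.308,-0.484,0.017,0,0],[-0.173,-0.548,0.017,0,0],[-0.025,-0.574,0.017,0,0],[0.124,-0.56,0.017,0,0]]]'

```text
clock: 2.95
tcp_pos: [494.4, -284.1, 259.8]
ee_rot: [3.139, -0.003, -3.022]
wrist_force: [-2.9, 5.8, 4.4]
gripper_width: 0.27
```

>>> arm_command --targets '[[[0.265,-0.509,0.017,0,0],[0.388,-0.423,0.017,0,0]]]'

```text
clock: 3.12
tcp_pos: [510.4, -308.3, 260.6]
ee_rot: [3.14, -0.005, -3.023]
wrist_force: [-3.4, 3.7, 5.8]
gripper_width: 0.268
```

>>> arm_command --targets '[[[0,0,0,0,0]]]'

```text
clock: 3.2
tcp_pos: [513.1, -310.2, 260.8]
ee_rot: [-3.139, -0.001, -3.024]
wrist_force: [-1.5, -3.7, 2.6]
gripper_width: 0.27
```

>>> arm_command --targets '[[[0.484,-0.308,0.017,0,0],[0.548,-0.173,0.017,0,0],[0.574,-0.025,0.017,0,0],[0.56,0.124,0.017,0,0],[0.509,0.265,0.017,0,0],[0.423,0.388,0.017,0,0]]]'

```text
clock: 3.7
tcp_pos: [588.8, -302.6, 263.1]
ee_rot: [-3.14, -0.005, -3.024]
wrist_force: [-7.1, -0.6, 5.1]
gripper_width: 0.268
```

>>> arm_command --targets '[[[0.308,0.484,0.017,0,0],[0.173,0.548,0.017,0,0],[0.025,0.574,0.017,0,0],[-0.124,0.56,0.017,0,0],[-0.265,0.509,0.017,0,0],[-0.388,0.423,0.017,0,0]]]'

```text
clock: 4.2
tcp_pos: [583.5, -225.5, 265.6]
ee_rot: [-3.137, -0.0, -3.023]
wrist_force: [-0.8, -8.8, -0.2]
gripper_width: 0.267
```

>>> arm_command --targets '[[[-0.484,0.308,0.017,0,0],[-0.548,0.173,0.017,0,0],[-0.574,0.025,0.017,0,0],[-0.56,-0.124,0.017,0,0],[0,0,0,0,0]]]'

```text
clock: 4.62
tcp_pos: [528.5, -214.9, 267.3]
ee_rot: [-3.14, 0.002, -3.024]
wrist_force: [0.5, -1.5, 0.7]
gripper_width: 0.271
```

```bash
python3 - <<'E'
from h import *
P=np.array([(506,-230),(494.4,-284.1),(513.1,-310.2),(588.8,-302.6),(583.5,-225.5),(528.5,-214.9)])
A=np.c_[2*P,np.ones(len(P))];b=(P**2).sum(1);x=np.linalg.lstsq(A,b,rcond=None)[0];print(x[:2],np.sqrt(x[2]+x[0]**2+x[1]**2),np.hypot(*(P-x[:2]).T))
d=P-x[:2];print(np.degrees(np.arctan2(d[:,1],d[:,0])))
st();snap('side','side2');crop('side2',260,100,160,160,5,'c2')
E
```

```text
[ 546.91366389 -266.80795443] 55.11446897280726 [55.03411126 55.28742837 55.01121236 55.09569565 55.18067677 55.07720718]
[ 138.02388676 -161.77397882 -127.92784281  -40.51402425   48.46878054
  109.53147095]
t 4.62 tcp [ 528.5 -214.9  267.3] rot [-3.140e+00  2.000e-03 -3.024e+00] F [ 0.5 -1.5  0.7] w 0.271 q [-0.1   0.28 -0.1   0.   -1.19 -1.35]
```

View pics/c2.png

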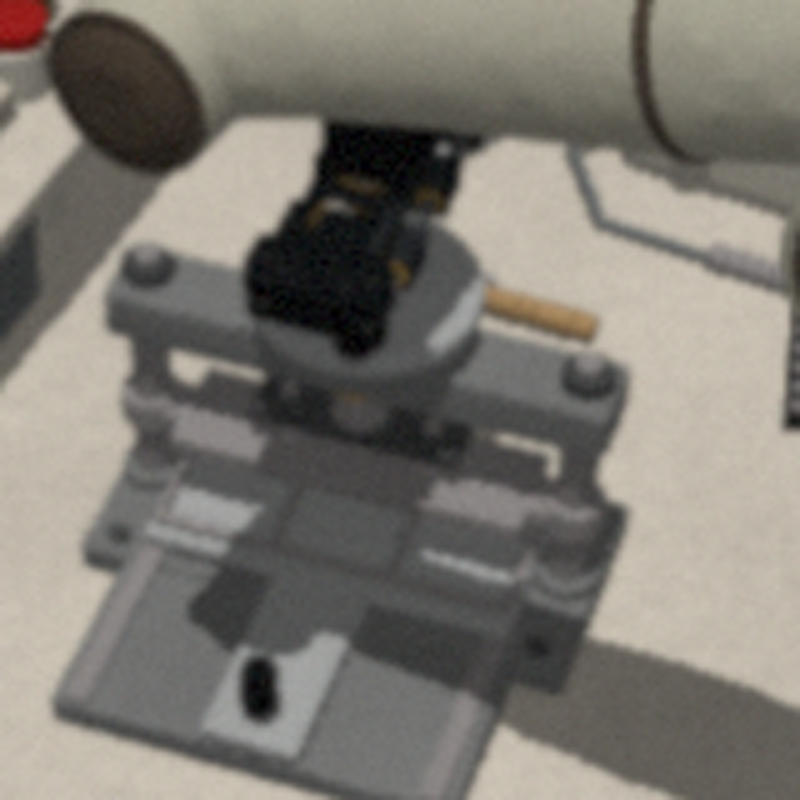

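```bash
python3 - <<'E'
from h import *
a=np.radians(6.7);ex=np.array([np.cos(a),np.sin(a)]);ey=np.array([-np.sin(a),np.cos(a)]);o=np.array([546.9,-266.8])
for tag,nm in(('side2','d2'),('side0','d0')):
    s=load(tag)
    im=cv2.resize(s['img'][130:230,270:400,::-1],None,fx=6,fy=6,interpolation=cv2.INTER_CUBIC)
    for z,col in((60,(0,0,255)),(70,(0,128,255)),(80,(0,255,255)),(90,(0,255,0)),(100,(255,0,0))):
        p=proj(s,[[*(o+ex*u+ey*33),z] for u in(-110,110)]); q=((p-[270,130])*6).astype(int)
        cv2.line(im,tuple(map(int,q[0])),tuple(map(int,q[1])),col,1)
    cv2.imwrite(f'pics/{nm}.png',im)
E
```

```text
(no output)
```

View pics/d2.png

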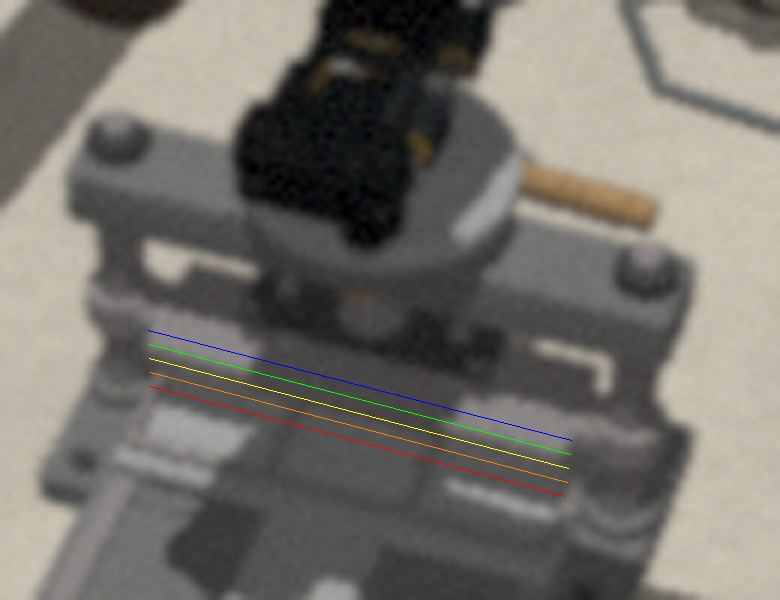

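View pics/d0.png

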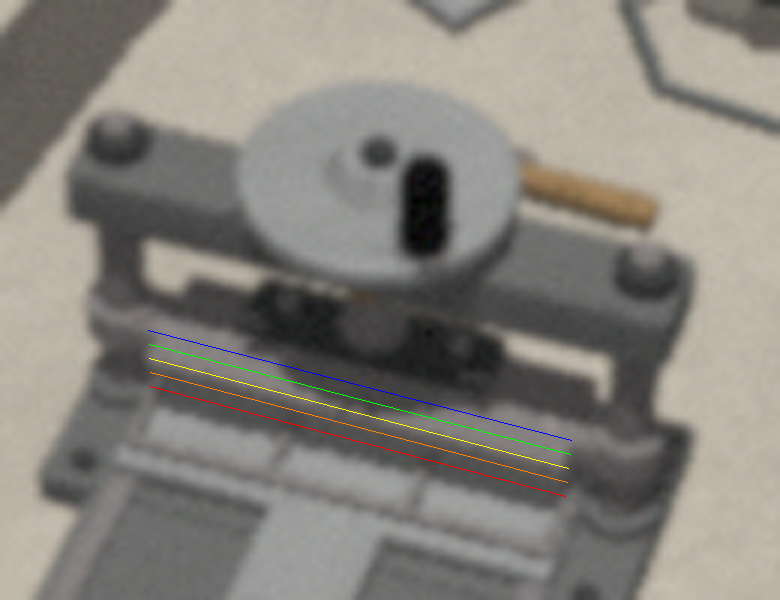

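>>> arm_command --targets '[[[-0.509,-0.265,0.017,0,0],[-0.423,-0.388,0.017,0,0],[-0.308,-0.484,0.017,0,0],[-0.173,-0.548,0.017,0,0],[-0.025,-0.574,0.017,0,0],[0.124,-0.56,0.017,0,0],[0.265,-0.509,0.017,0,0],[0.388,-0.423,0.017,0,0]]]'

```text
clock: 5.33
tcp_pos: [510.3, -308.1, 270.6]
ee_rot: [3.139, -0.007, -3.023]
wrist_force: [-5.3, 3.0, 5.6]
gripper_width: 0.268
```

>>> arm_command --targets '[[[0.484,-0.308,0.017,0,0],[0.548,-0.173,0.017,0,0],[0.574,-0.025,0.017,0,0],[0.56,0.124,0.017,0,0],[0.509,0.265,0.017,0,0],[0.423,0.388,0.017,0,0]]]'

```text
clock: 5.83
tcp_pos: [589.0, -302.4, 273.2]
ee_rot: [-3.141, -0.006, -3.024]
wrist_force: [-6.4, -1.7, 4.6]
gripper_width: 0.269
```

>>> arm_command --targets '[[[0.308,0.484,0.017,0,0],[0.173,0.548,0.017,0,0],[0.025,0.574,0.017,0,0],[-0.124,0.56,0.017,0,0],[-0.265,0.509,0.017,0,0],[-0.388,0.423,0.017,0,0],[0,0,0,0,0]]]'

```text
clock: 6.42
tcp_pos: [581.3, -223.8, 275.7]
ee_rot: [-3.141, -0.005, -3.023]
wrist_force: [-5.1, -1.6, 3.7]
gripper_width: 0.271
```

```bash
python3 - <<'E'
from h import *
s=st();d=s['tcp_pos'][:2]-np.array([546.9,-266.8]);print(np.degrees(np.arctan2(d[1],d[0])),np.hypot(*d))
E
```

```text
t 6.42 tcp [ 581.3 -223.8  275.7] rot [-3.141 -0.005 -3.023] F [-5.1 -1.6  3.7] w 0.271 q [-0.11  0.37  0.05  0.   -1.26 -1.35]
51.314469700790305 55.02983516957997
```

>>> arm_command --targets '[[[-0.484,0.308,0.017,0,0],[-0.548,0.173,0.017,0,0],[-0.574,0.025,0.017,0,0],[-0.56,-0.124,0.017,0,0]]]'

```text
clock: 6.75
tcp_pos: [531.4, -213.9, 277.2]
ee_rot: [-3.14, 0.005, -3.022]
wrist_force: [5.6, -1.4, -2.5]
gripper_width: 0.271
```

```bash
cat > ang.py <<'E'
from h import *
s=st();d=s['tcp_pos'][:2]-np.array([546.9,-266.8]);print(np.degrees(np.arctan2(d[1],d[0])),np.hypot(*d))
E
python3 ang.py
python3 - <<'E'
from h import *
a=np.radians(6.7);ex=np.array([np.cos(a),np.sin(a)]);ey=np.array([-np.sin(a),np.cos(a)]);o=np.array([546.9,-266.8])
s=snap('side','side3')
im=cv2.resize(s['img'][130:230,270:400,::-1],None,fx=6,fy=6,interpolation=cv2.INTER_CUBIC)
for z,col in((90,(0,255,0)),(100,(255,0,0)),(106.5,(255,0,255))):
        p=proj(s,[[*(o+ex*u+ey*33),z] for u in(-110,110)]); q=((p-[270,130])*6).astype(int)
        cv2.line(im,tuple(map(int,q[0])),tuple(map(int,q[1])),col,1)
cv2.imwrite(f'pics/d3.png',im)
E
```

```text
t 6.75 tcp [ 531.4 -213.9  277.2] rot [-3.14   0.005 -3.022] F [ 5.6 -1.4 -2.5] w 0.271 q [-0.1   0.27 -0.08 -0.   -1.21 -1.35]
106.33342791411955 55.140360468133935
```

View pics/d3.png

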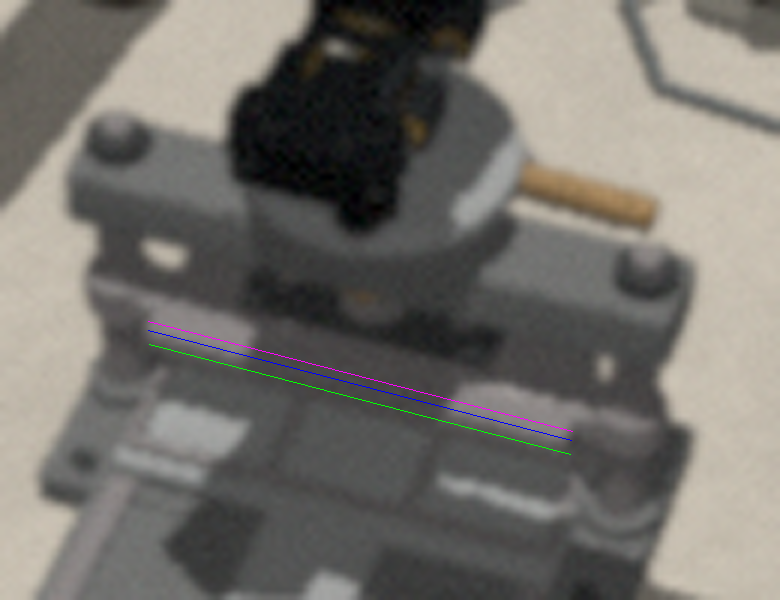

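>>> arm_command --targets '[[[-0.509,-0.265,0.017,0,0],[-0.423,-0.388,0.017,0,0],[-0.308,-0.484,0.017,0,0]]]'

```text
clock: 7.05
tcp_pos: [498.4, -240.7, 278.5]
ee_rot: [3.138, 0.0, -3.021]
wrist_force: [0.3, 5.3, 2.0]
gripper_width: 0.266
```

>>> arm_command --targets '[[[-0.173,-0.548,0.017,0,0],[-0.025,-0.574,0.017,0,0],[0.124,-0.56,0.017,0,0]]]'

```text
clock: 7.3
tcp_pos: [494.4, -283.6, 279.7]
ee_rot: [3.137, -0.006, -3.022]
wrist_force: [-3.7, 4.6, 4.3]
gripper_width: 0.272
```

>>> arm_command --targets '[[[0.265,-0.509,0.017,0,0],[0.388,-0.423,0.017,0,0],[0.484,-0.308,0.017,0,0]]]'

```text
clock: 7.55
tcp_pos: [522.4, -316.3, 281.1]
ee_rot: [3.139, -0.008, -3.024]
wrist_force: [-4.7, 2.0, 5.1]
gripper_width: 0.268
```

>>> arm_command --targets '[[[0.548,-0.173,0.017,0,0],[0.574,-0.025,0.017,0,0],[0.56,0.124,0.017,0,0]]]'

```text
clock: 7.8
tcp_pos: [565.5, -318.8, 282.3]
ee_rot: [3.141, -0.007, -3.025]
wrist_force: [-6.8, 0.3, 4.6]
gripper_width: 0.27
```

>>> arm_command --targets '[[[0.509,0.265,0.017,0,0],[0.423,0.388,0.017,0,0]]]'

```text
clock: 7.97
tcp_pos: [589.0, -302.4, 283.1]
ee_rot: [-3.141, -0.007, -3.024]
wrist_force: [-6.6, -0.8, 4.1]
gripper_width: 0.269
```

>>> arm_command --targets '[[[0.308,0.484,0.017,0,0],[0.173,0.548,0.017,0,0]]]'

```text
clock: 8.13
tcp_pos: [601.1, -276.7, 284.0]
ee_rot: [-3.14, -0.007, -3.024]
wrist_force: [-7.2, -4.5, 4.2]
gripper_width: 0.269
```

>>> arm_command --targets '[[[0.025,0.574,0.017,0,0],[-0.124,0.56,0.017,0,0]]]'

```text
clock: 8.3
tcp_pos: [599.0, -248.6, 284.8]
ee_rot: [-3.139, -0.006, -3.024]
wrist_force: [-4.6, -7.2, 1.8]
gripper_width: 0.267
```

>>> arm_command --targets '[[[-0.265,0.509,0.017,0,0],[-0.388,0.423,0.017,0,0]]]'

```text
clock: 8.47
tcp_pos: [583.4, -225.4, 285.6]
ee_rot: [-3.138, -0.003, -3.023]
wrist_force: [-0.5, -9.6, -0.8]
gripper_width: 0.268
```

>>> arm_command --targets '[[[-0.484,0.308,0.017,0,0],[-0.548,0.173,0.017,0,0]]]'

```text
clock: 8.63
tcp_pos: [558.8, -212.9, 286.5]
ee_rot: [-3.138, 0.001, -3.023]
wrist_force: [3.1, -8.0, -3.3]
gripper_width: 0.267
```

```bash
python3 ang.py
```

```text
t 8.63 tcp [ 558.8 -212.9  286.5] rot [-3.138e+00  1.000e-03 -3.023e+00] F [ 3.1 -8.  -3.3] w 0.267 q [-0.09  0.31 -0.    0.   -1.25 -1.36]
77.59206619987704 55.226290115319635
```

>>> arm_command --targets '[[[-0.574,0.025,0.017,0,0],[-0.56,-0.124,0.017,0,0]]]'

```text
clock: 8.8
tcp_pos: [531.2, -214.0, 287.3]
ee_rot: [-3.141, 0.004, -3.022]
wrist_force: [6.0, -2.1, -3.0]
gripper_width: 0.268
```

>>> arm_command --targets '[[[-0.509,-0.265,0.017,0,0],[-0.423,-0.388,0.017,0,0]]]'

```text
clock: 8.97
tcp_pos: [506.9, -228.9, 288.1]
ee_rot: [3.139, 0.002, -3.021]
wrist_force: [3.1, 4.2, 0.5]
gripper_width: 0.269
```

```bash
python3 ang.py
python3 - <<'E'
from h import *
a=np.radians(6.7);ex=np.array([np.cos(a),np.sin(a)]);ey=np.array([-np.sin(a),np.cos(a)]);o=np.array([546.9,-266.8])
s=snap('side','side4')
im=cv2.resize(s['img'][130:230,270:400,::-1],None,fx=6,fy=6,interpolation=cv2.INTER_CUBIC)
for z,col in((100,(255,0,0)),(106.5,(255,0,255)),(112,(0,0,255))):
        p=proj(s,[[*(o+ex*u+ey*33),z] for u in(-110,110)]); q=((p-[270,130])*6).astype(int)
        cv2.line(im,tuple(map(int,q[0])),tuple(map(int,q[1])),col,1)
cv2.imwrite(f'pics/d4.png',im)
E
```

```text
t 8.97 tcp [ 506.9 -228.9  288.1] rot [ 3.139e+00  2.000e-03 -3.021e+00] F [3.1 4.2 0.5] w 0.269 q [-0.13  0.24 -0.1  -0.   -1.23 -1.32]
136.4988913206149 55.090073182229844
```

View pics/d4.png

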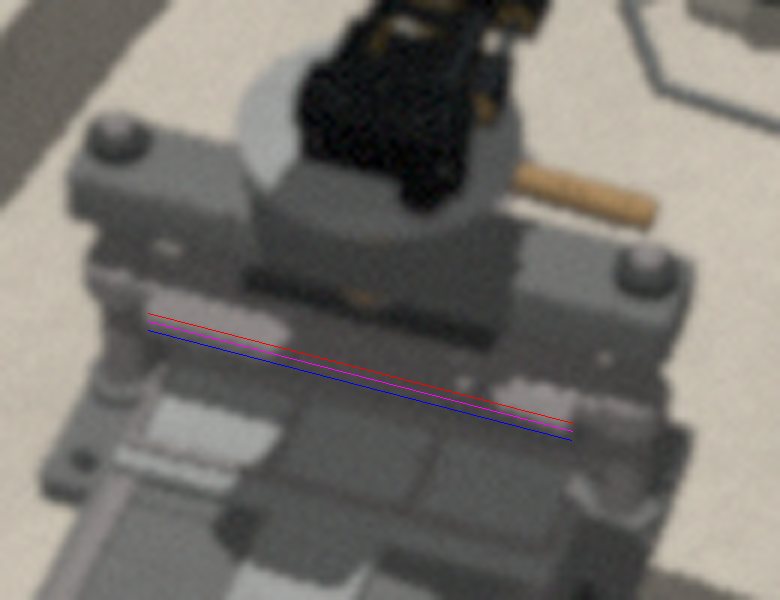

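>>> arm_command --targets '[[[-0.308,-0.484,0.017,0,0],[-0.173,-0.548,0.017,0,0]]]'

```text
clock: 9.18
tcp_pos: [493.2, -254.5, 288.9]
ee_rot: [3.138, -0.003, -3.021]
wrist_force: [-1.7, 6.0, 3.8]
gripper_width: 0.266
```

>>> arm_command --targets '[[[-0.025,-0.574,0.017,0,0],[0.124,-0.56,0.017,0,0]]]'

```text
clock: 9.35
tcp_pos: [494.4, -283.7, 289.8]
ee_rot: [3.138, -0.006, -3.022]
wrist_force: [-3.4, 5.0, 3.3]
gripper_width: 0.268
```

>>> arm_command --targets '[[[0.265,-0.509,0.017,0,0],[0.388,-0.423,0.017,0,0]]]'

```text
clock: 9.52
tcp_pos: [510.3, -308.1, 290.6]
ee_rot: [3.139, -0.008, -3.024]
wrist_force: [-4.9, 3.2, 4.0]
gripper_width: 0.266
```

>>> arm_command --targets '[[[0.484,-0.308,0.017,0,0],[0.548,-0.173,0.017,0,0]]]'

```text
clock: 9.68
tcp_pos: [536.5, -321.0, 291.5]
ee_rot: [3.14, -0.008, -3.024]
wrist_force: [-5.5, 2.2, 3.6]
gripper_width: 0.268
```

>>> arm_command --targets '[[[0.574,-0.025,0.017,0,0],[0.56,0.124,0.017,0,0]]]'

```text
clock: 9.85
tcp_pos: [565.5, -318.8, 292.4]
ee_rot: [3.141, -0.007, -3.025]
wrist_force: [-6.2, 0.5, 4.7]
gripper_width: 0.273
```

>>> arm_command --targets '[[[0.509,0.265,0.017,0,0],[0.423,0.388,0.017,0,0]]]'

```text
clock: 10.02
tcp_pos: [589.0, -302.5, 293.2]
ee_rot: [-3.141, -0.007, -3.025]
wrist_force: [-7.1, -1.0, 4.0]
gripper_width: 0.271
```

>>> arm_command --targets '[[[0.308,0.484,0.017,0,0],[0.173,0.548,0.017,0,0]]]'

```text
clock: 10.18
tcp_pos: [601.2, -276.8, 294.0]
ee_rot: [-3.14, -0.007, -3.024]
wrist_force: [-6.9, -4.7, 3.0]
gripper_width: 0.267
```

>>> arm_command --targets '[[[0.025,0.574,0.017,0,0],[-0.124,0.56,0.017,0,0]]]'

```text
clock: 10.35
tcp_pos: [600.7, -253.9, 294.8]
ee_rot: [-3.128, -0.002, -3.026]
wrist_force: [4.4, -40.3, -13.4]
gripper_width: 0.37
```

```bash
python3 ang.py
python3 - <<'E'
from h import *
a=np.radians(6.7);ex=np.array([np.cos(a),np.sin(a)]);ey=np.array([-np.sin(a),np.cos(a)]);o=np.array([546.9,-266.8])
s=snap('side','side5')
im=cv2.resize(s['img'][130:230,270:400,::-1],None,fx=6,fy=6,interpolation=cv2.INTER_CUBIC)
for z,col in((106.5,(255,0,255)),(116,(0,0,255))):
        p=proj(s,[[*(o+ex*u+ey*33),z] for u in(-110,110)]); q=((p-[270,130])*6).astype(int)
        cv2.line(im,tuple(map(int,q[0])),tuple(map(int,q[1])),col,1)
cv2.imwrite(f'pics/d5.png',im)
E
```

```text
t 10.35 tcp [ 600.7 -253.9  294.8] rot [-3.128e+00 -2.000e-03 -3.026e+00] F [  4.4 -40.3 -13.4] w 0.37 q [-0.15  0.4   0.15  0.01 -1.32 -1.31]
13.472942432326406 55.313697814116914
```

View pics/d5.png

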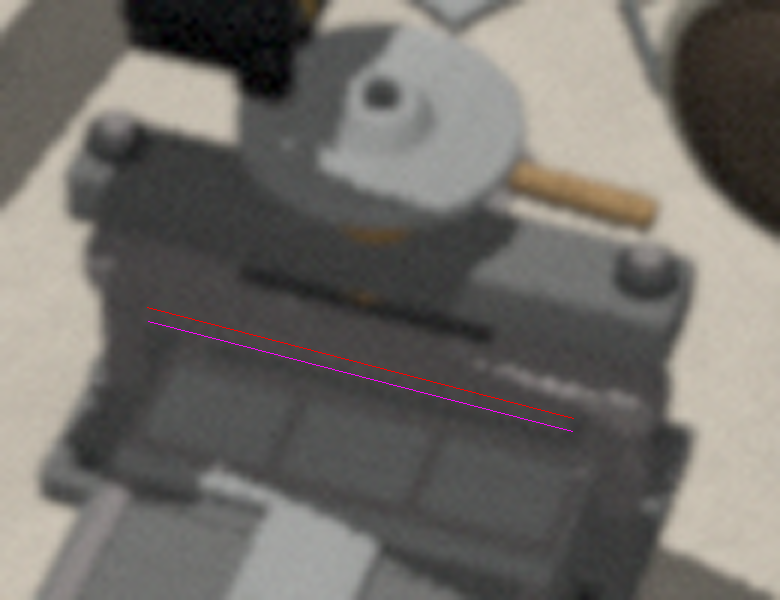

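>>> arm_command --targets '[[[0.04,-0.2,0,0,0],[0.02,-0.1,0,0,0],[0,0,0,0,0]]]'

```text
clock: 10.65
tcp_pos: [601.1, -259.7, 294.6]
ee_rot: [-3.135, -0.003, -3.026]
wrist_force: [-0.5, -15.4, -2.7]
gripper_width: 0.271
```

```bash
python3 ang.py
```

```text
t 10.65 tcp [ 601.1 -259.7  294.6] rot [-3.135e+00 -3.000e-03 -3.026e+00] F [ -0.5 -15.4  -2.7] w 0.271 q [-0.16  0.41  0.16  0.01 -1.32 -1.3 ]
7.490775962036345 54.674634400344324
```

>>> arm_command --targets '[[[0,0,0,0,100],[0,0,0,0,100],[0,0,0,0,100],[0,0,0.5,0,100],[0,0,0.8,0,100],[0,0,0.8,0,100],[-0.195,0.448,0,1,100],[-0.195,0.448,0,1,100]]]'

```text
clock: 11.32
tcp_pos: [592.3, -231.7, 348.3]
ee_rot: [-3.141, 0.001, -2.809]
wrist_force: [-0.4, 0.7, -0.6]
gripper_width: 0.791
```

>>> arm_command --targets '[[[-0.195,0.448,0,1,100],[-0.195,0.448,0,1,100],[-0.195,0.448,0,1,100],[-0.195,0.448,0,1,100],[-0.195,0.448,0,1,100],[-0.195,0.448,0,1,100],[-0.195,0.448,0,1,100],[-0.195,0.448,0,1,100]]]'

```text
clock: 11.98
tcp_pos: [552.4, -141.3, 347.0]
ee_rot: [3.14, -0.0, -1.97]
wrist_force: [-0.3, -1.1, 0.0]
gripper_width: 1.003
```

>>> arm_command --targets '[[[-0.195,0.448,0,1,100],[-0.195,0.448,0,1,100],[-0.195,0.448,0,1,100],[-0.195,0.448,0,1,100],[-0.195,0.448,0,1,100],[0,0,0,0,100]]]'

```text
clock: 12.48
tcp_pos: [527.6, -84.6, 347.5]
ee_rot: [3.141, 0.001, -1.447]
wrist_force: [-0.4, -0.0, -0.4]
gripper_width: 1.007
```

```bash
python3 - <<'E'
from h import *
st();snap('side','side6');snap('top','top6')
E
```

```text
t 12.48 tcp [527.6 -84.6 347.5] rot [ 3.141e+00  1.000e-03 -1.447e+00] F [-0.4 -0.  -0.4] w 1.007 q [ 0.14  0.17 -0.04 -0.   -1.36 -0.02]
```

View pics/side6.png

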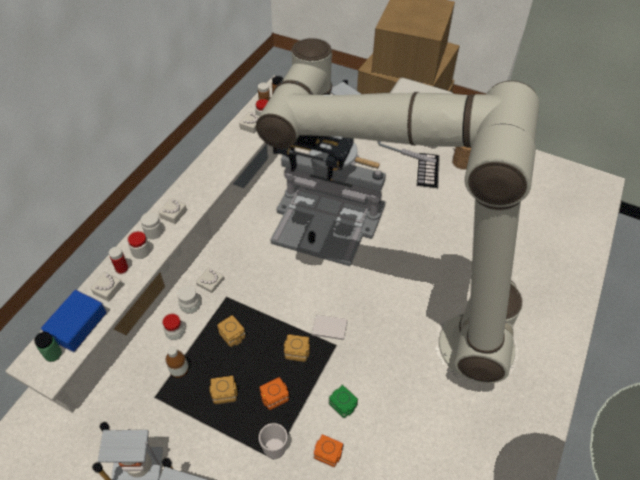

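View pics/top6.png

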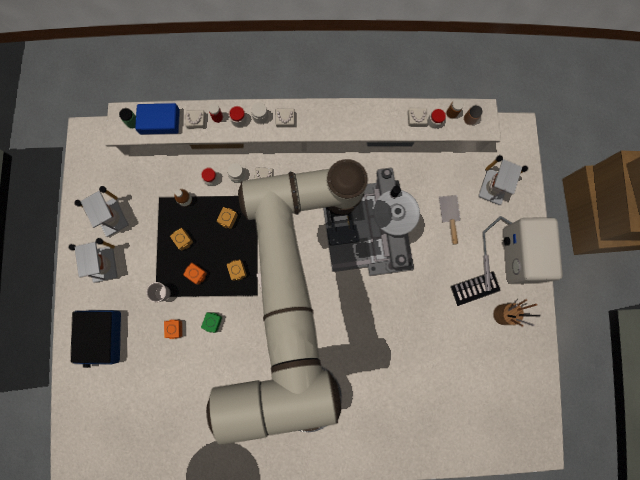

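>>> arm_command --targets '[[[0,-0.26,-1,0,100],[0,0,-1,0,100],[0,0,-1,0,100],[0,0,-1,0,100],[0,0,-1,0,100],[0,0,-1,0,100],[0,0,-1,0,100],[0,0,-1,0,100]]]'

```text
clock: 13.25
tcp_pos: [528.5, -93.5, 146.1]
ee_rot: [3.141, -0.0, -1.455]
wrist_force: [0.5, 0.6, -0.4]
gripper_width: 1.001
```

```bash
python3 - <<'E'
from h import *
st();snap('side','side7');snap('top','top7');crop('side7',240,100,160,160,5,'c7')
E
```

```text
t 13.25 tcp [528.5 -93.5 146.1] rot [ 3.141 -0.    -1.455] F [ 0.5  0.6 -0.4] w 1.001 q [ 0.13  0.33 -0.35  0.   -0.89 -0.01]
```

View pics/c7.png

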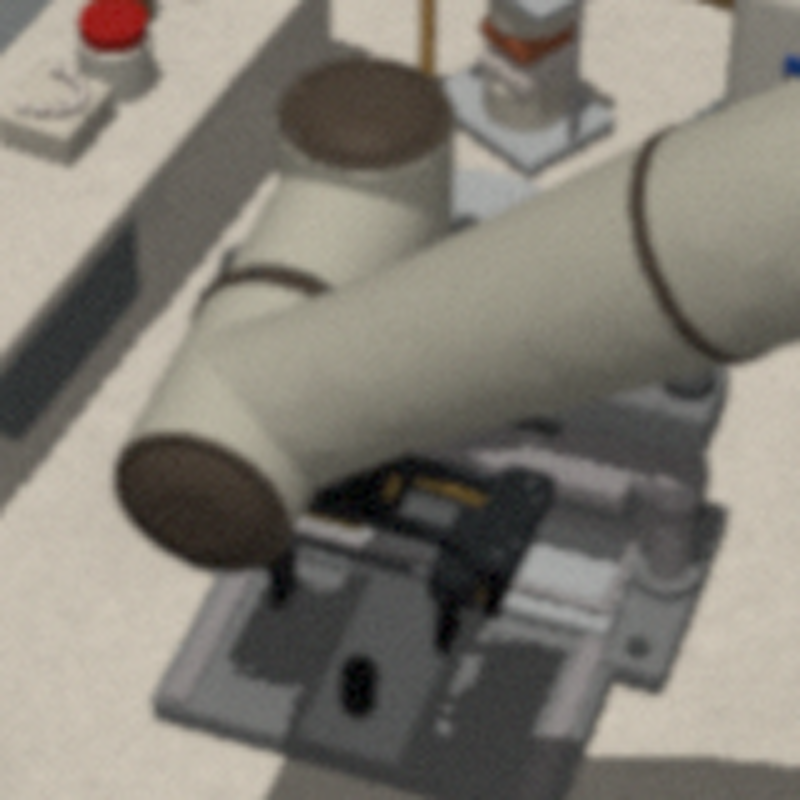

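>>> arm_command --targets '[[[0,0.06,-0.92,0,60],[0,0,-0.9,0,60],[0,0,-0.9,0,50],[0,0,0,0,30],[0,0,0,0,10],[0,0,0,0,0],[0,0,0,0,0],[0,0,0,0,0]]]'

```text
clock: 14.02
tcp_pos: [529.3, -91.5, 81.2]
ee_rot: [-3.138, -0.0, -1.452]
wrist_force: [0.2, -0.7, -0.1]
gripper_width: 0.483
```

>>> arm_command --targets '[[[0,0,0,0,0],[0,0,0,0,0],[0,0,0,0,0],[0,0,0,0,0]]]'

```text
clock: 14.35
tcp_pos: [530.9, -91.2, 80.3]
ee_rot: [-3.135, -0.0, -1.451]
wrist_force: [4.4, 0.4, -2.3]
gripper_width: 0.243
```

>>> arm_command --targets '[[[-0.03,0.5,0,0,0],[-0.07,0.7,0,0,0],[-0.07,0.7,0,0,0],[-0.07,0.7,0,0,0],[-0.07,0.7,0,0,0],[-0.06,0.6,0,0,0]]]'

```text
clock: 14.85
tcp_pos: [519.5, 6.5, 80.2]
ee_rot: [-3.14, -0.001, -1.451]
wrist_force: [2.0, -3.3, 2.2]
gripper_width: 0.244
```

>>> arm_command --targets '[[[-0.03,0.3,0,0,0],[-0.03,0.3,0,0,0],[0,0,0,0,0]]]'

```text
clock: 15.1
tcp_pos: [517.6, 22.2, 80.2]
ee_rot: [-3.141, 0.0, -1.451]
wrist_force: [-1.2, 1.5, 6.2]
gripper_width: 0.244
```

```bash
python3 - <<'E'
from h import *
st();snap('side','side8');snap('top','top8');crop('side8',240,120,160,160,5,'c8');crop('top8',310,160,120,120,5,'c8t')
E
```

```text
t 15.1 tcp [517.6  22.2  80.2] rot [-3.141  0.    -1.451] F [-1.2  1.5  6.2] w 0.244 q [ 0.36  0.4  -0.47 -0.   -0.71 -0.24]
```

View pics/c8.png

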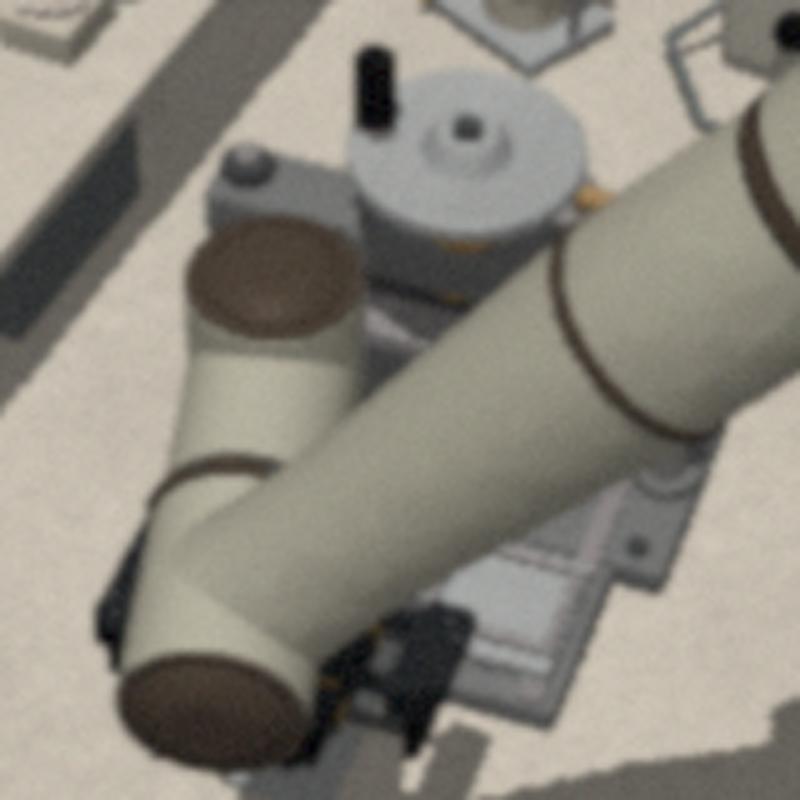

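>>> arm_command --targets '[[[-0.03,0.3,0,0,0],[-0.03,0.25,0,0,0],[0,0,0,0,0]]]'

```text
clock: 15.45
tcp_pos: [516.1, 35.4, 80.2]
ee_rot: [-3.141, 0.0, -1.452]
wrist_force: [-1.9, 1.6, 7.1]
gripper_width: 0.245
```

>>> arm_command --targets '[[[-0.01,0.12,0,0,0],[0,0.08,0,0,0],[0,0.08,0,0,0],[0,0,0,0,0]]]'

```text
clock: 15.78
tcp_pos: [515.9, 37.2, 80.1]
ee_rot: [3.139, -0.007, -1.451]
wrist_force: [5.5, -21.4, 4.0]
gripper_width: 0.246
```

>>> arm_command --targets '[[[0,-0.16,0,0,0],[0,0,0,0,60],[0,0,0,0,60],[0,0,0,0,60],[0,0,0.8,0,60],[0,0,0.9,0,60],[0,0,1,0,60],[0,-0.9,1,0,60]]]'

```text
clock: 16.45
tcp_pos: [515.7, 17.3, 172.5]
ee_rot: [3.141, 0.0, -1.448]
wrist_force: [1.0, 0.5, -0.1]
gripper_width: 0.582
```

>>> arm_command --targets '[[[0,-1,1,0,100],[0,-1,1,0,100],[0,-1,1,0,100],[0,-1,1,0,100],[0,-1,1,0,100],[0,0,0,0,100]]]'

```text
clock: 16.95
tcp_pos: [517.7, -112.7, 302.2]
ee_rot: [-3.132, -0.003, -1.455]
wrist_force: [1.2, 0.2, 1.1]
gripper_width: 0.951
```

```bash
python3 - <<'E'
from h import *
st();snap('side','side9');snap('top','top9')
crop('top9',150,190,120,115,6,'c9t');crop('side9',155,290,185,150,4,'c9s');crop('top9',300,160,130,120,6,'c9p')
E
```

```text
t 16.95 tcp [ 517.7 -112.7  302.2] rot [-3.132e+00 -3.000e-03 -1.455e+00] F [1.2 0.2 1.1] w 0.951 q [ 0.09  0.18 -0.14  0.   -1.24  0.02]
```

View pics/c9t.png

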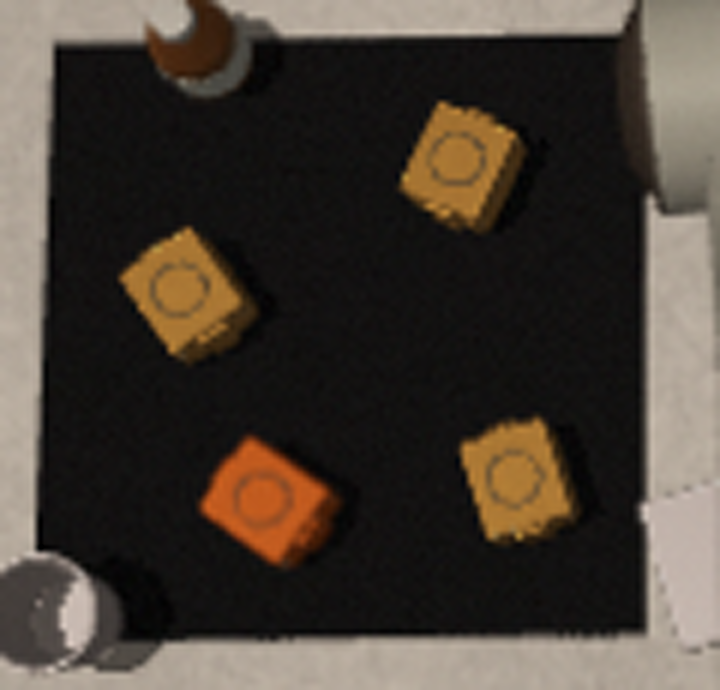

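View pics/c9s.png

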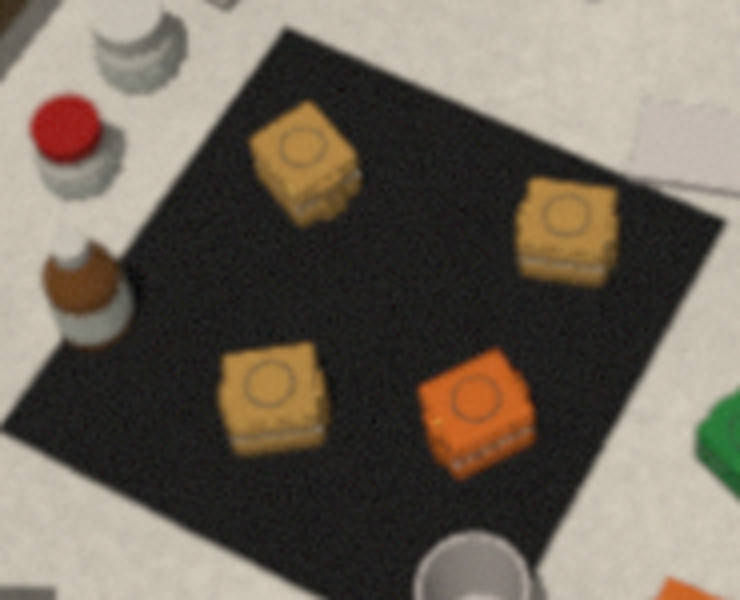

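View pics/c9p.png

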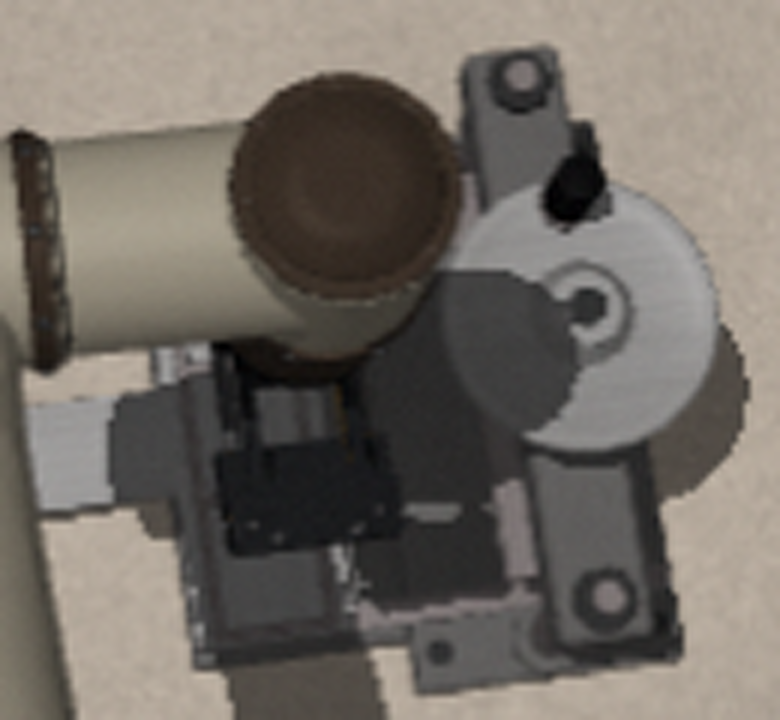

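```bash
cat > fl.py <<'E'
from h import *
import sys
def tops(c,zt,k=4,frac=0.86):
    im=cv2.resize(c['img'],None,fx=k,fy=k,interpolation=cv2.INTER_CUBIC)
    hsv=cv2.cvtColor(im,cv2.COLOR_RGB2HSV)
    m=cv2.inRange(hsv,(13,100,70),(24,255,255)); out=[]
    n,l,stt,cen=cv2.connectedComponentsWithStats(m)
    for i in range(1,n):
        if not 100*k*k<stt[i,4]<900*k*k: continue
        P=onz(c,[cen[i]/k],zt)[0]
        if not(300<P[0]<900 and -200<P[1]<600): continue
        V=hsv[:,:,2].astype(float); med=np.percentile(V[l==i],70)
        t=((l==i)&(V>frac*med)).astype(np.uint8)
        t=cv2.morphologyEx(t,cv2.MORPH_CLOSE,np.ones((13,13),np.uint8));t=cv2.morphologyEx(t,cv2.MORPH_OPEN,np.ones((9,9),np.uint8))
        cs=cv2.findContours(t,cv2.RETR_EXTERNAL,cv2.CHAIN_APPROX_NONE)[0]; q=max(cs,key=cv2.contourArea).reshape(-1,2)
        W=onz(c,(q+0.5)/k-0.5,zt)[:,:2].astype(np.float32)
        (cx,cy),(w,h),a=cv2.minAreaRect(W)
        if w<h: w,h,a=h,w,a+90
        out.append((cx,cy,w,h,((a+90)%180)-90)); 
    return out
if __name__=='__main__':
    for tag in sys.argv[1:]:
        for o in tops(load(tag),46): print(tag,np.round(o,1))
E
python3 fl.py top9 side9 top0 side0
python3 - <<'E'
from h import *
t=load('top9');s=load('side9')
for a,b in(((226.3,216.3),(230.8,327)),((180,238.2),(222.5,386)),((235.8,269.7),(296.8,343.5))):
    X=tri(t,a,s,b);print(X.round(1),(proj(t,X)-a).round(1),onz(t,[a],46).round(1),onz(s,[b],46).round(1))
E
```

```text
top9 [585.9 260.3  59.   45.6 -25. ]
top9 [515.9 410.4  58.6  46.3  35.3]
top9 [410.7 226.5  59.3  45.8  17.3]
side9 [585.5 263.1  59.8  49.  -24.7]
side9 [410.8 230.2  58.9  51.6  17.3]
side9 [662.6 407.3  45.2  40.  -55.7]
side9 [516.8 413.5  57.6  51.2  35.8]
top0 [585.9 260.2  59.   45.4 -25.5]
top0 [516.  410.5  58.5  46.1  35.8]
top0 [410.8 226.5  59.1  45.8  17.3]
side0 [585.4 263.2  60.   49.  -24.5]
side0 [410.9 230.   58.8  51.2  17.1]
side0 [663.1 408.1  44.5  38.1 -55.7]
side0 [516.8 413.4  57.4  51.3  34.4]
[588.  258.7  41.6] [[0.  0.1]] [[587.3 258.1  46. ]] [[586.  260.7  46. ]]
[517.4 410.5  43.3] [[-0.1 -0.2]] [[516.4 409.6  46. ]] [[517.1 411.6  46. ]]
[411.5 225.6  44.2] [[-0.1 -0.2]] [[410.6 225.2  46. ]] [[411.7 226.7  46. ]]
```

>>> arm_command --targets '[[[-0.305,0.9,-0.3,-0.946,100],[-0.305,0.968,-0.3,-0.946,100],[-0.305,0.968,-0.3,-0.946,100],[-0.305,0.968,-0.3,-0.946,100],[-0.305,0.968,-0.3,-0.946,100],[-0.305,0.968,-0.3,-0.946,100],[-0.305,0.968,-0.3,-0.946,100]]]'

```text
clock: 17.63
tcp_pos: [460.4, 59.7, 242.4]
ee_rot: [3.139, -0.003, -2.149]
wrist_force: [0.7, 0.5, 0.6]
gripper_width: 1.0
```

>>> arm_command --targets '[[[-0.305,0.968,-0.3,-0.946,100],[-0.305,0.968,-0.3,-0.946,100],[-0.305,0.968,-0.3,-0.946,100],[-0.305,0.968,-0.3,-0.946,100],[-0.305,0.968,-0.3,-0.946,100],[-0.305,0.968,-0.3,-0.946,100],[-0.305,0.968,-0.3,-0.946,100],[0,0,0,0,100]]]'

```text
clock: 18.3
tcp_pos: [406.3, 230.0, 189.0]
ee_rot: [-3.14, -0.005, -2.838]
wrist_force: [-0.3, -0.1, 0.9]
gripper_width: 1.001
```

```bash
cat > go.py <<'E'
from h import *
import sys
x,y,z,a=map(float,sys.argv[1:5]); s=st(); p=s['tcp_pos']; da=a-np.degrees(s['ee_rot'][2]); da=(da+180)%360-180
print('units',np.round((np.array([x,y,z])-p)/25,3),'rot',round(da/6,3))
E
python3 go.py 411 226 40 -162.8
```

```text
t 18.3 tcp [406.3 230.  189. ] rot [-3.14  -0.005 -2.838] F [-0.3 -0.1  0.9] w 1.001 q [ 0.86  0.17 -0.45 -0.   -0.95 -2.13]
units [ 0.188 -0.16  -5.961] rot -0.035
```

>>> arm_command --targets '[[[0.1,-0.08,-0.9,-0.04,100],[0.09,-0.08,-1,0,100],[0,0,-1,0,100],[0,0,-1,0,100],[0,0,-1,0,100],[0,0,-1,0,100],[0,0,0,0,70]]]'

```text
clock: 18.88
tcp_pos: [410.1, 220.5, 39.7]
ee_rot: [-3.136, -0.011, -2.843]
wrist_force: [-0.1, -0.7, 0.1]
gripper_width: 0.976
```

>>> arm_command --targets '[[[0,0,0,0,40],[0,0,0,0,40],[0,0,0,0,40],[0,0,0,0,40],[0,0,0,0,40],[0,0,0,0,40],[0,0,0,0,40]]]'

```text
clock: 19.47
tcp_pos: [414.5, 224.6, 45.6]
ee_rot: [3.14, 0.003, -2.843]
wrist_force: [-2.3, 2.6, 5.9]
gripper_width: 0.574
```

```bash
python3 go.py 411 226 40 -162.8
```

```text
t 19.47 tcp [414.5 224.6  45.6] rot [ 3.140e+00  3.000e-03 -2.843e+00] F [-2.3  2.6  5.9] w 0.574 q [ 0.84  0.39 -0.61 -0.   -0.56 -2.11]
units [-0.141  0.057 -0.225] rot 0.015
```

>>> arm_command --targets '[[[0,0,0,0,100],[0,0,0,0,100],[0,0,0,0,100],[0,0,0,0,100],[0,0,0,0,100],[0,0,0,0,100],[-0.1,0.05,0.7,1,100],[0,0,0.7,1,100]]]'

```text
clock: 20.13
tcp_pos: [410.3, 223.8, 78.8]
ee_rot: [-3.14, -0.004, -2.629]
wrist_force: [0.1, 0.0, 0.5]
gripper_width: 0.987
```

>>> arm_command --targets '[[[0,0,0.3,1,100],[0,0,0,1,100],[0,0,0,1,100],[0,0,0,1,100],[0,0,0,1,100],[0,0,0,1,100],[0,0,0,1,100],[0,0,0,1,100]]]'

```text
clock: 20.8
tcp_pos: [411.1, 224.4, 86.8]
ee_rot: [3.141, -0.0, -1.791]
wrist_force: [0.3, -0.4, -0.2]
gripper_width: 1.002
```

>>> arm_command --targets '[[[0,0,0,1,100],[0,0,0,1,100],[0,0,0,1,100],[0,0,0,1,100],[0,0,0,1,100],[0,0,0,0,100]]]'

```text
clock: 21.3
tcp_pos: [411.2, 224.5, 86.8]
ee_rot: [3.141, -0.0, -1.271]
wrist_force: [0.1, -0.8, 0.7]
gripper_width: 1.001
```

```bash
python3 go.py 411.5 225.5 40 -72.8
```

```text
t 21.3 tcp [411.2 224.5  86.8] rot [ 3.141 -0.    -1.271] F [ 0.1 -0.8  0.7] w 1.001 q [ 0.85  0.32 -0.58  0.   -0.68 -0.55]
units [ 0.014  0.041 -1.874] rot 0.002
```

>>> arm_command --targets '[[[0.01,-0.035,-0.9,0,100],[0,0,-0.9,0,100],[0,0,-0.07,0,100],[0,0,0,0,50],[0,0,0,0,50],[0,0,0,0,50],[0,0,0,0,50],[0,0,0,0,50]]]' --force 30

```text
clock: 21.97
tcp_pos: [412.5, 224.7, 41.3]
ee_rot: [-3.138, 0.002, -1.272]
wrist_force: [-0.7, -0.6, 0.4]
gripper_width: 0.711
```

>>> arm_command --targets '[[[0,0,0,0,50],[0,0,0,0,50],[0,0,0,0,50]]]'

```text
clock: 22.22
tcp_pos: [412.5, 224.7, 41.3]
ee_rot: [-3.139, 0.001, -1.272]
wrist_force: [0.9, 1.4, 6.2]
gripper_width: 0.711
```

>>> arm_command --targets '[[[0,0,0.5,0,50],[0,0,0.8,0,50],[0,0,0.9,0,50],[0,0,0.9,0,50],[0,0,0.9,0,50],[0,0,0,0,50]]]'

```text
clock: 22.72
tcp_pos: [412.3, 224.6, 143.1]
ee_rot: [-3.137, 0.003, -1.272]
wrist_force: [1.6, 1.0, -3.9]
gripper_width: 0.714
```

```bash
python3 go.py 534 -117.2 160 -83.3
```

```text
t 22.72 tcp [412.3 224.6 143.1] rot [-3.137e+00  3.000e-03 -1.272e+00] F [ 1.6  1.  -3.9] w 0.714 q [ 0.85  0.23 -0.51  0.   -0.82 -0.55]
units [  4.867 -13.673   0.677] rot -1.735
```

>>> arm_command --targets '[[[0.3,-0.7,0.4,-0.12,50],[0.35,-0.9,0.2,-0.124,50],[0.35,-0.98,0.08,-0.124,50],[0.35,-0.98,0,-0.124,50],[0.35,-0.98,0,-0.124,50],[0.35,-0.98,0,-0.124,50],[0.35,-0.98,0,-0.124,50],[0.35,-0.98,0,-0.124,50]]]'

```text
clock: 23.38
tcp_pos: [478.3, 35.0, 154.7]
ee_rot: [3.136, 0.0, -1.378]
wrist_force: [0.5, -0.2, -5.4]
gripper_width: 0.711
```

>>> arm_command --targets '[[[0.35,-0.98,0,-0.124,50],[0.35,-0.98,0,-0.124,50],[0.35,-0.98,0,-0.124,50],[0.35,-0.98,0,-0.124,50],[0.35,-0.98,0,-0.124,50],[0.35,-0.98,0,-0.124,50],[0,0,0,0,50],[0,0,0,0,50]]]'

```text
clock: 24.05
tcp_pos: [530.9, -111.2, 154.3]
ee_rot: [3.136, 0.001, -1.458]
wrist_force: [-0.7, 0.1, -4.9]
gripper_width: 0.706
```

```bash
python3 go.py 534 -117.2 95 -83.3; python3 - <<'E'
from h import *
snap('side','side10');snap('top','top10');crop('side10',240,110,180,160,4.4,'c10');crop('top10',300,160,130,120,6,'c10t')
E
```

```text
t 24.05 tcp [ 530.9 -111.2  154.3] rot [ 3.136e+00  1.000e-03 -1.458e+00] F [-0.7  0.1 -4.9] w 0.706 q [ 0.09  0.34 -0.32 -0.   -0.92  0.02]
units [ 0.126 -0.238 -2.37 ] rot 0.035
```

View pics/c10.png

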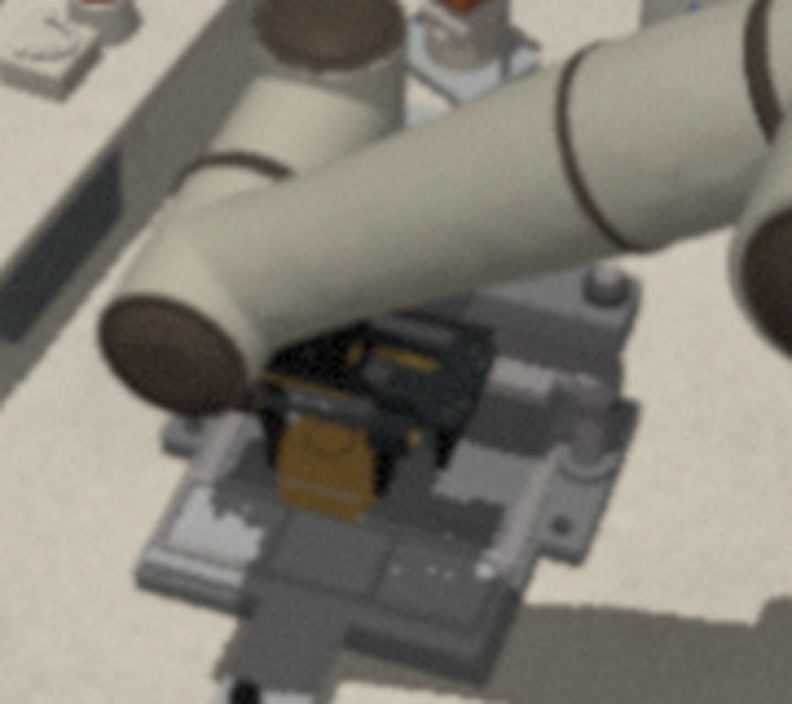

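View pics/c10t.png

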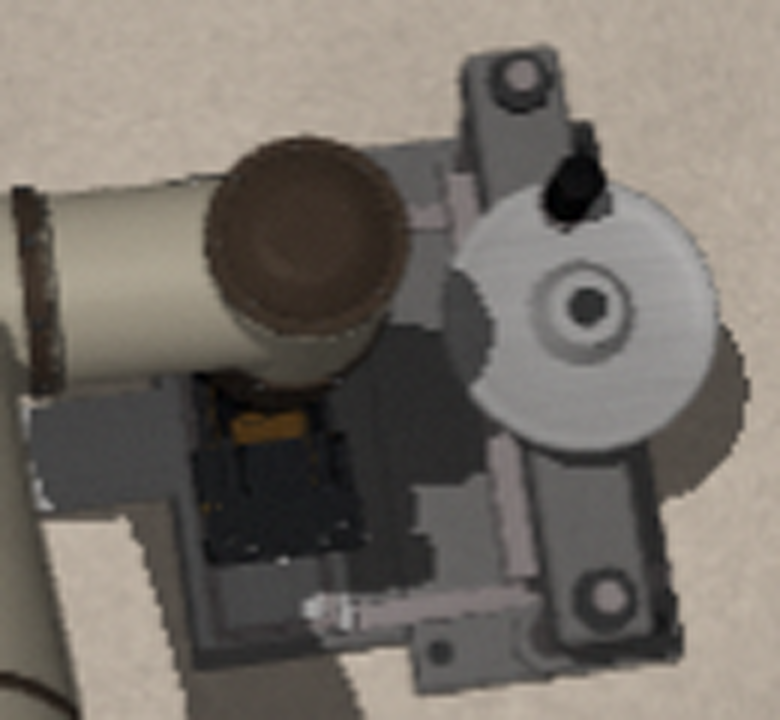

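>>> arm_command --targets '[[[0.06,-0.12,-0.5,0.035,50],[0.066,-0.118,-0.7,0,50],[0,0,-0.7,0,50],[0,0,0,0,50],[0,0,0,0,50]]]'

```text
clock: 24.57
tcp_pos: [534.6, -115.4, 108.6]
ee_rot: [3.138, 0.0, -1.449]
wrist_force: [0.5, 0.2, -4.3]
gripper_width: 0.708
```

```bash
python3 go.py 534 -117.2 90 -83.3
```

```text
t 24.57 tcp [ 534.6 -115.4  108.6] rot [ 3.138  0.    -1.449] F [ 0.5  0.2 -4.3] w 0.708 q [ 0.08  0.4  -0.36 -0.   -0.81  0.04]
units [-0.024 -0.07  -0.745] rot -0.047
```

>>> arm_command --targets '[[[-0.024,-0.07,-0.3,-0.047,50],[0,0,-0.2,0,50],[0,0,0,0,50]]]'

```text
clock: 24.82
tcp_pos: [534.6, -117.7, 96.6]
ee_rot: [3.14, 0.0, -1.455]
wrist_force: [-0.2, -0.1, -5.0]
gripper_width: 0.713
```

```bash
python3 go.py 534 -117.2 90 -83.3
```

```text
t 24.82 tcp [ 534.6 -117.7   96.6] rot [ 3.14   0.    -1.455] F [-0.2 -0.1 -5. ] w 0.713 q [ 0.08  0.41 -0.38 -0.   -0.78  0.04]
units [-0.025  0.021 -0.265] rot 0.013
```

>>> arm_command --targets '[[[-0.02,0.015,-0.16,0,50],[0,0,-0.12,0,50],[0,0,0,0,50]]]'

```text
clock: 25.07
tcp_pos: [534.3, -117.6, 89.7]
ee_rot: [3.141, 0.0, -1.455]
wrist_force: [0.2, -0.1, -4.7]
gripper_width: 0.71
```

```bash
python3 go.py 534 -117.2 85 -83.3
```

```text
t 25.07 tcp [ 534.3 -117.6   89.7] rot [ 3.141  0.    -1.455] F [ 0.2 -0.1 -4.7] w 0.71 q [ 0.08  0.42 -0.38 -0.   -0.77  0.04]
units [-0.013  0.015 -0.188] rot 0.014
```

>>> arm_command --targets '[[[0,0,-0.12,0,50],[0,0,0,0,50]]]'

```text
clock: 25.23
tcp_pos: [534.6, -117.6, 86.8]
ee_rot: [3.141, 0.0, -1.455]
wrist_force: [0.6, -0.4, -5.5]
gripper_width: 0.709
```

>>> arm_command --targets '[[[0,0,-0.12,0,50],[0,0,0,0,50]]]'

```text
clock: 25.4
tcp_pos: [534.5, -117.6, 83.7]
ee_rot: [3.141, 0.0, -1.455]
wrist_force: [0.7, 0.4, -4.6]
gripper_width: 0.711
```

>>> arm_command --targets '[[[0,0,-0.1,0,50],[0,0,0,0,50]]]'

```text
clock: 25.57
tcp_pos: [534.5, -117.6, 81.3]
ee_rot: [3.141, 0.0, -1.455]
wrist_force: [-0.6, 1.0, -5.0]
gripper_width: 0.71
```

>>> arm_command --targets '[[[0,0,-0.08,0,50],[0,0,0,0,50]]]'

```text
clock: 25.73
tcp_pos: [534.6, -117.6, 79.4]
ee_rot: [3.141, 0.0, -1.455]
wrist_force: [0.1, -0.4, -4.5]
gripper_width: 0.709
```

>>> arm_command --targets '[[[0,0,-0.08,0,50],[0,0,0,0,50]]]'

```text
clock: 25.9
tcp_pos: [534.7, -117.6, 77.4]
ee_rot: [3.141, 0.0, -1.455]
wrist_force: [-0.2, -0.4, -5.0]
gripper_width: 0.713
```

>>> arm_command --targets '[[[0,0,-0.08,0,50],[0,0,0,0,50]]]'

```text
clock: 26.07
tcp_pos: [534.8, -117.9, 77.3]
ee_rot: [-3.141, -0.001, -1.454]
wrist_force: [-2.6, -0.2, 5.8]
gripper_width: 0.706
```

>>> arm_command --targets '[[[0,0,0,0,100],[0,0,0,0,100],[0,0,0,0,100],[0,0,0,0,100],[0,0,0,0,100],[0,0,0.7,0,100],[0,0,0.8,0,100],[0,0,0.9,0,100]]]'

```text
clock: 26.73
tcp_pos: [534.2, -117.6, 135.5]
ee_rot: [3.139, 0.0, -1.455]
wrist_force: [1.2, -0.6, -0.2]
gripper_width: 0.997
```

>>> arm_command --targets '[[[0,0,1,0,100],[0,0.3,1,0,100],[0,0.8,0.5,-0.8,100],[0,1,0,-0.8,100],[0,1,0,-0.8,100],[0,1,0,-0.8,100],[0,1,0,-0.8,100],[0,1,0,-0.8,100]]]'

```text
clock: 27.4
tcp_pos: [534.7, 36.1, 198.3]
ee_rot: [-3.141, 0.0, -1.962]
wrist_force: [0.7, -0.2, -0.8]
gripper_width: 0.999
```

```bash
python3 - <<'E'
from h import *
st();snap('side','side11');snap('top','top11');crop('side11',240,130,180,160,4.4,'c11');crop('top11',290,160,130,120,6,'c11t')
E
python3 fl.py top11 side11; python3 go.py 586 260 130 -205
```

```text
t 27.4 tcp [534.7  36.1 198.3] rot [-3.141  0.    -1.962] F [ 0.7 -0.2 -0.8] w 0.999 q [ 0.37  0.28 -0.28  0.   -1.01 -0.76]
top11 [ 523.4 -132.    47.7   25.9  -44.9]
top11 [516.  410.5  58.5  46.3  35.2]
side11 [ 530.2 -156.3   35.    22.1  -63.6]
side11 [585.7 263.3  60.   49.1 -23.7]
side11 [663.  407.7  45.3  38.7 -55.7]
side11 [516.9 413.4  57.5  50.7  35.4]
t 27.5 tcp [535.   37.5 198.3] rot [-3.141e+00  1.000e-03 -1.955e+00] F [-0.4 -0.4 -0. ] w 0.998 q [ 0.37  0.28 -0.28 -0.   -1.01 -0.76]
units [ 2.039  8.898 -2.73 ] rot -15.498
```

View pics/c11.png

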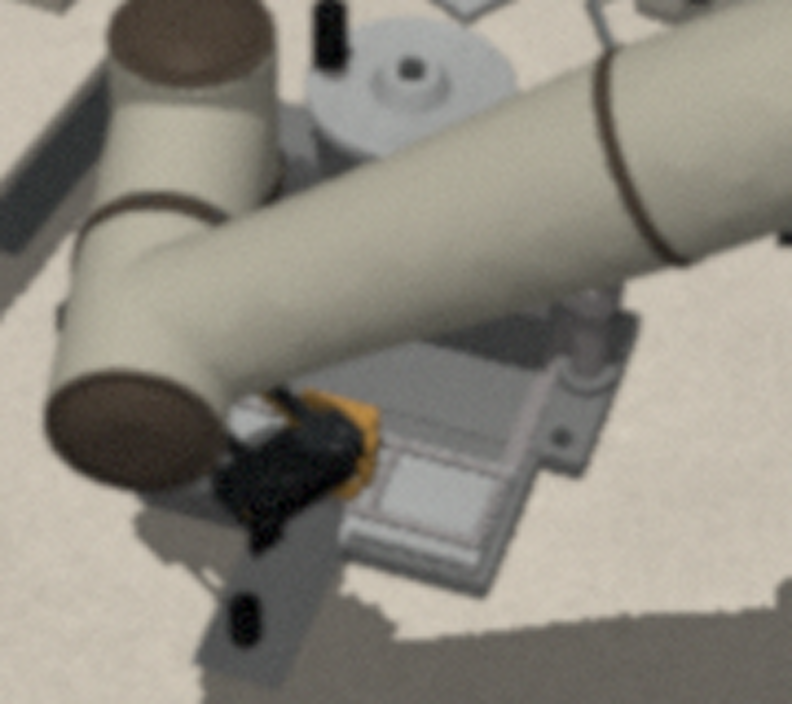

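View pics/c11t.png

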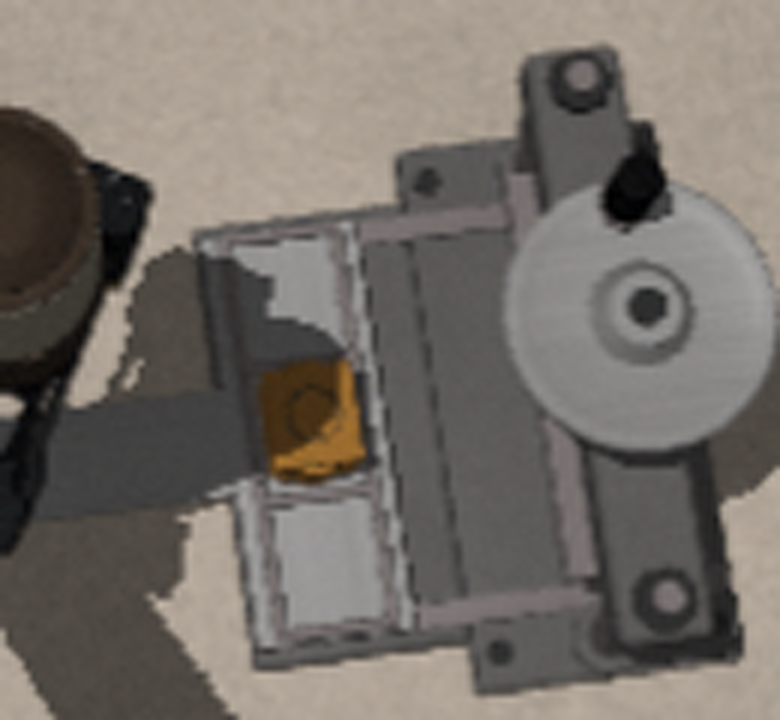

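>>> arm_command --targets '[[[0.2,0.9,0,-0.1,100],[0.2,0.9,-0.1,-0.1,100],[0.2,0.9,-0.3,-0.1,100],[0.2,0.9,-0.3,-0.1,100],[0.2,0.9,-0.5,-0.1,100],[0.2,0.9,-0.5,0,100],[0.2,0.9,-0.5,0,100],[0.2,0.9,-0.5,0,100]]]'

```text
clock: 28.17
tcp_pos: [575.1, 215.3, 130.0]
ee_rot: [-3.142, -0.0, -2.01]
wrist_force: [1.0, -0.0, -0.3]
gripper_width: 0.998
```

>>> arm_command --targets '[[[0.2,0.9,0,0,100],[0.2,0.8,0,0,100],[0,0,0,0,100]]]'

```text
clock: 28.42
tcp_pos: [586.0, 260.1, 130.0]
ee_rot: [-3.141, 0.001, -2.006]
wrist_force: [-0.4, 0.2, 1.0]
gripper_width: 0.998
```

```bash
python3 go.py 586 260.5 41 -115
```

```text
t 28.42 tcp [586.  260.1 130. ] rot [-3.141e+00  1.000e-03 -2.006e+00] F [-0.4  0.2  1. ] w 0.998 q [ 0.67  0.51 -0.1   0.   -0.96 -1.11]
units [-1.000e-03  1.700e-02 -3.558e+00] rot -0.007
```

Squeeze along the long axis to centre, open, lift, turn −90°.

>>> arm_command --targets '[[[0,0.017,-0.9,0,100],[0,0,-0.9,0,100],[0,0,-0.9,0,100],[0,0,-0.85,0,100],[0,0,0,0,100],[0,0,0,0,50],[0,0,0,0,50],[0,0,0,0,50]]]' --force 15

```text
clock: 29.08
tcp_pos: [585.9, 258.2, 43.9]
ee_rot: [-3.14, 0.003, -2.01]
wrist_force: [0.5, -0.4, 0.1]
gripper_width: 0.853
```

>>> arm_command --targets '[[[0,0,0,0,50],[0,0,0,0,50],[0,0,0,0,50],[0,0,0,0,50],[0,0,0,0,50]]]'

```text
clock: 29.5
tcp_pos: [586.0, 258.1, 43.7]
ee_rot: [-3.139, 0.002, -2.009]
wrist_force: [0.7, -2.0, 5.5]
gripper_width: 0.71
```

>>> arm_command --targets '[[[0,0,0,0,100],[0,0,0,0,100],[0,0,0,0,100],[0,0,0,0,100],[0,0,0,0,100],[0,0,0.8,0,100],[0,0,0.9,-1,100],[0,0,0.2,-1,100]]]'

```text
clock: 30.17
tcp_pos: [586.4, 258.9, 92.7]
ee_rot: [-3.139, 0.005, -2.223]
wrist_force: [1.4, 1.5, 1.0]
gripper_width: 0.997
```

>>> arm_command --targets '[[[0,0,0,-1,100],[0,0,0,-1,100],[0,0,0,-1,100],[0,0,0,-1,100],[0,0,0,-1,100],[0,0,0,-1,100],[0,0,0,-1,100],[0,0,0,-1,100]]]'

```text
clock: 30.83
tcp_pos: [584.5, 257.9, 89.1]
ee_rot: [-3.141, -0.001, -3.062]
wrist_force: [-0.5, 0.3, -0.6]
gripper_width: 1.0
```

>>> arm_command --targets '[[[0,0,0,-1,100],[0,0,0,-1,100],[0,0,0,-1,100],[0,0,0,-1,100],[0,0,0,-1,100],[0,0,0,0,100]]]'

```text
clock: 31.33
tcp_pos: [584.5, 257.8, 89.1]
ee_rot: [-3.141, -0.0, 2.701]
wrist_force: [0.7, 0.1, 0.5]
gripper_width: 1.003
```

```bash
python3 go.py 586 260.5 41 -205
```

```text
t 31.33 tcp [584.5 257.8  89.1] rot [-3.141 -0.     2.701] F [0.7 0.1 0.5] w 1.003 q [ 0.67  0.55 -0.15 -0.   -0.87 -2.68]
units [ 0.059  0.106 -1.925] rot 0.045
```

>>> arm_command --targets '[[[0.24,-0.04,0,0.045,100],[0.216,-0.04,0,0,100],[0,0,-0.9,0,100],[0,0,-0.7,0,100],[0,0,0,0,100]]]' --force 40

```text
clock: 31.75
tcp_pos: [594.5, 254.3, 45.5]
ee_rot: [-3.136, -0.004, 2.707]
wrist_force: [-0.9, -0.8, -0.9]
gripper_width: 1.003
```

```bash
python3 go.py 595.9 255.8 41 -205
```

```text
t 31.75 tcp [594.5 254.3  45.5] rot [-3.136 -0.004  2.707] F [-0.9 -0.8 -0.9] w 1.003 q [ 0.65  0.62 -0.16 -0.   -0.81 -2.66]
units [ 0.057  0.061 -0.181] rot -0.017
```

>>> arm_command --targets '[[[0.057,0.06,-0.16,0,100],[0,0,0,0,40],[0,0,0,0,40],[0,0,0,0,40],[0,0,0,0,40],[0,0,0,0,40],[0,0,0,0,40],[0,0,0,0,40]]]'

```text
clock: 32.42
tcp_pos: [597.3, 256.7, 45.8]
ee_rot: [-3.14, -0.0, 2.707]
wrist_force: [-0.1, -1.2, 3.8]
gripper_width: 0.573
```

>>> arm_command --targets '[[[0,0,0,0,40],[0,0,0,0,40],[0,0,0,0,40]]]'

```text
clock: 32.67
tcp_pos: [597.2, 256.8, 45.8]
ee_rot: [-3.14, -0.0, 2.707]
wrist_force: [-1.7, -1.6, 4.4]
gripper_width: 0.567
```

>>> arm_command --targets '[[[0,0,0.3,0,40],[0,0,0.7,0,40],[0,0,0.9,0,40],[0,0,0.9,0,40],[0,0,0.9,0,40],[0,0,0.6,0,40],[0,0,0,0,40]]]'

```text
clock: 33.25
tcp_pos: [599.3, 258.8, 156.3]
ee_rot: [3.135, 0.004, 2.707]
wrist_force: [-0.0, 0.6, -4.0]
gripper_width: 0.569
```

```bash
python3 go.py 617.7 -107.8 150 -173.3
```

```text
t 33.25 tcp [599.3 258.8 156.3] rot [3.135 0.004 2.707] F [-0.   0.6 -4. ] w 0.569 q [ 0.66  0.5  -0.05  0.   -1.02 -2.66]
units [  0.735 -14.666  -0.253] rot 5.264
```

>>> arm_command --targets '[[[0.05,-0.6,0,0.35,40],[0.05,-0.9,0,0.35,40],[0.05,-0.98,0,0.35,40],[0.05,-0.98,0,0.35,40],[0.05,-0.98,0,0.35,40],[0.05,-0.98,0,0.35,40],[0.05,-0.98,0,0.35,40],[0.05,-0.98,0,0.35,40]]]'

```text
clock: 33.92
tcp_pos: [606.5, 71.9, 150.6]
ee_rot: [-3.141, -0.003, 3.001]
wrist_force: [1.2, 0.1, -4.0]
gripper_width: 0.572
```

>>> arm_command --targets '[[[0.05,-0.98,0,0.35,40],[0.05,-0.98,0,0.35,40],[0.05,-0.98,0,0.35,40],[0.05,-0.98,0,0.35,40],[0.05,-0.98,0,0.35,40],[0.05,-0.9,0,0.35,40],[0.05,-0.6,0,0.35,40],[0,0,0,0,40]]]'

```text
clock: 34.58
tcp_pos: [615.4, -89.7, 150.5]
ee_rot: [3.141, -0.003, -3.029]
wrist_force: [0.8, 0.2, -5.0]
gripper_width: 0.572
```

```bash
python3 go.py 618.4 -107.8 100 -173.3; python3 - <<'E'
from h import *
snap('side','side12');snap('top','top12');crop('side12',240,110,180,160,4.4,'c12');crop('top12',300,160,130,120,6,'c12t')
E
```

```text
t 34.58 tcp [615.4 -89.7 150.5] rot [ 3.141e+00 -3.000e-03 -3.029e+00] F [ 0.8  0.2 -5. ] w 0.572 q [ 0.11  0.46 -0.13 -0.   -0.98 -1.57]
units [ 0.12  -0.725 -2.02 ] rot 0.045
```

View pics/c12.png

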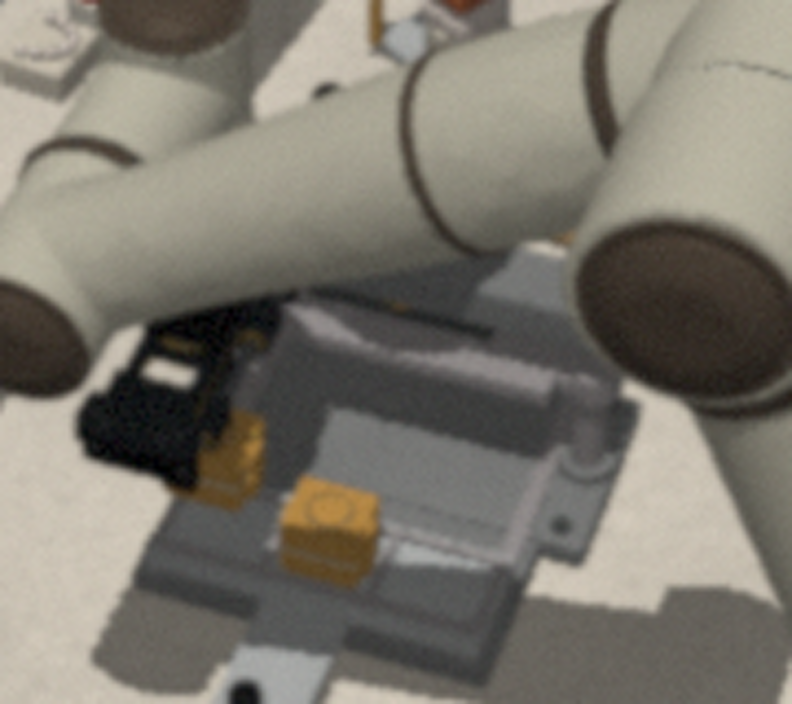

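View pics/c12t.png

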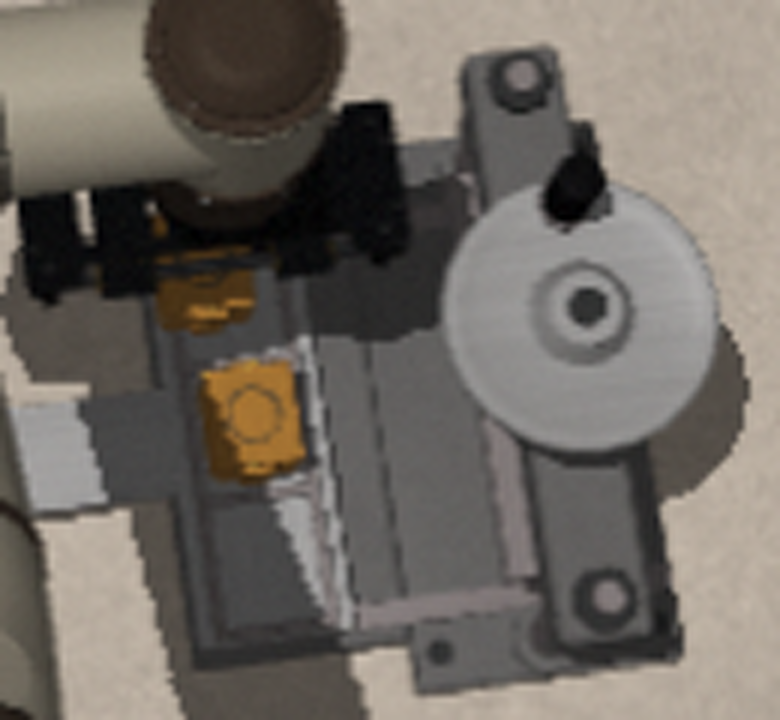

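>>> arm_command --targets '[[[0.06,-0.25,-0.6,0.045,40],[0.06,-0.25,-0.6,0,40],[0,-0.225,-0.5,0,40],[0,0,0,0,40],[0,0,0,0,40]]]'

```text
clock: 35.1
tcp_pos: [618.6, -104.5, 109.1]
ee_rot: [3.141, -0.003, -3.021]
wrist_force: [1.1, 1.4, -4.1]
gripper_width: 0.572
```

```bash
python3 go.py 618.4 -107.8 95 -173.3
```

```text
t 35.1 tcp [ 618.6 -104.5  109.1] rot [ 3.141e+00 -3.000e-03 -3.021e+00] F [ 1.1  1.4 -4.1] w 0.572 q [ 0.09  0.51 -0.16 -0.   -0.9  -1.54]
units [-0.01  -0.134 -0.564] rot -0.03
```

>>> arm_command --targets '[[[-0.01,-0.134,-0.2,-0.03,40],[0,0,-0.2,0,40],[0,0,0,0,40]]]'

```text
clock: 35.35
tcp_pos: [618.6, -108.2, 99.8]
ee_rot: [3.141, -0.001, -3.025]
wrist_force: [0.2, -0.1, -4.9]
gripper_width: 0.573
```

```bash
python3 go.py 618.4 -107.8 82 -173.3
```

```text
t 35.35 tcp [ 618.6 -108.2   99.8] rot [ 3.141e+00 -1.000e-03 -3.025e+00] F [ 0.2 -0.1 -4.9] w 0.573 q [ 0.08  0.52 -0.17 -0.   -0.88 -1.54]
units [-0.009  0.017 -0.712] rot 0.004
```

>>> arm_command --targets '[[[-0.009,0.015,-0.2,0,40],[0,0,-0.16,0,40],[0,0,0,0,40]]]'

```text
clock: 35.6
tcp_pos: [618.2, -108.1, 90.5]
ee_rot: [3.141, -0.002, -3.025]
wrist_force: [-0.5, 0.0, -5.7]
gripper_width: 0.573
```

>>> arm_command --targets '[[[0,0,-0.1,0,40],[0,0,0,0,40]]]'

```text
clock: 35.77
tcp_pos: [618.7, -108.2, 88.5]
ee_rot: [3.141, -0.001, -3.025]
wrist_force: [-0.2, 0.3, -6.2]
gripper_width: 0.567
```

>>> arm_command --targets '[[[0,0,-0.06,0,40],[0,0,0,0,40]]]'

```text
clock: 35.93
tcp_pos: [618.8, -108.3, 87.3]
ee_rot: [3.142, -0.0, -3.025]
wrist_force: [-0.3, -0.5, -5.7]
gripper_width: 0.57
```

>>> arm_command --targets '[[[0,0,-0.08,0,40],[0,0,0,0,40]]]'

```text
clock: 36.1
tcp_pos: [618.7, -108.3, 85.1]
ee_rot: [3.141, -0.0, -3.025]
wrist_force: [0.0, -0.0, -5.3]
gripper_width: 0.573
```

>>> arm_command --targets '[[[0,0,-0.08,0,40],[0,0,0,0,40]]]'

```text
clock: 36.27
tcp_pos: [618.6, -108.3, 83.1]
ee_rot: [3.141, -0.001, -3.025]
wrist_force: [-0.8, -0.5, -4.9]
gripper_width: 0.57
```

>>> arm_command --targets '[[[0,0,-0.06,0,40],[0,0,0,0,40]]]'

```text
clock: 36.43
tcp_pos: [619.0, -108.3, 81.9]
ee_rot: [-3.142, 0.0, -3.025]
wrist_force: [0.6, 0.0, -4.1]
gripper_width: 0.569
```

>>> arm_command --targets '[[[0,0,-0.02,0,100],[0,0,0,0,100],[0,0,0,0,100],[0,0,0,0,100],[0,0,0,0,100],[0,0,0,0,100],[0,0,0.7,0,100],[0,0,0.9,0,100]]]'

```text
clock: 37.1
tcp_pos: [617.4, -108.3, 119.8]
ee_rot: [3.141, -0.005, -3.025]
wrist_force: [-0.2, 0.6, 1.3]
gripper_width: 0.985
```

>>> arm_command --targets '[[[0,0.9,0.4,0,100],[0,0.9,0.5,0,100],[0,0.9,0.5,0,100],[0,0.9,0.5,0,100],[0,0.9,0,0,100],[0,0.9,0,0,100],[0,0.9,0,0,100],[0,0.9,0,0,100]]]'

```text
clock: 37.77
tcp_pos: [618.8, 72.8, 169.3]
ee_rot: [3.141, 0.001, -3.025]
wrist_force: [-0.5, 0.0, -0.1]
gripper_width: 1.003
```

```bash
python3 - <<'E'
from h import *
snap('side','side13');snap('top','top13');crop('side13',240,130,180,160,4.4,'c13');crop('top13',290,160,130,120,6,'c13t')
E
python3 fl.py top13 side13; python3 go.py 516.5 411 130 -54.5
```

```text
top13 [ 615.2 -112.2   58.5   48.8   -0.7]
top13 [ 539.3 -120.6   61.8   48.6    6.9]
top13 [516.  410.5  58.5  46.3  35.2]
side13 [ 619.7 -131.    61.    53.1   28.7]
side13 [ 545.9 -142.    60.6   55.7    6.7]
side13 [662.8 408.1  44.8  38.7 -55.7]
side13 [516.8 413.6  57.7  51.   35.7]
t 37.87 tcp [619.   74.5 169.1] rot [ 3.141e+00  1.000e-03 -3.021e+00] F [ 0.6 -0.1  0.9] w 1.001 q [ 0.38  0.44 -0.11 -0.   -1.02 -1.83]
units [-4.102 13.458 -1.565] rot 19.767
```

View pics/c13.png

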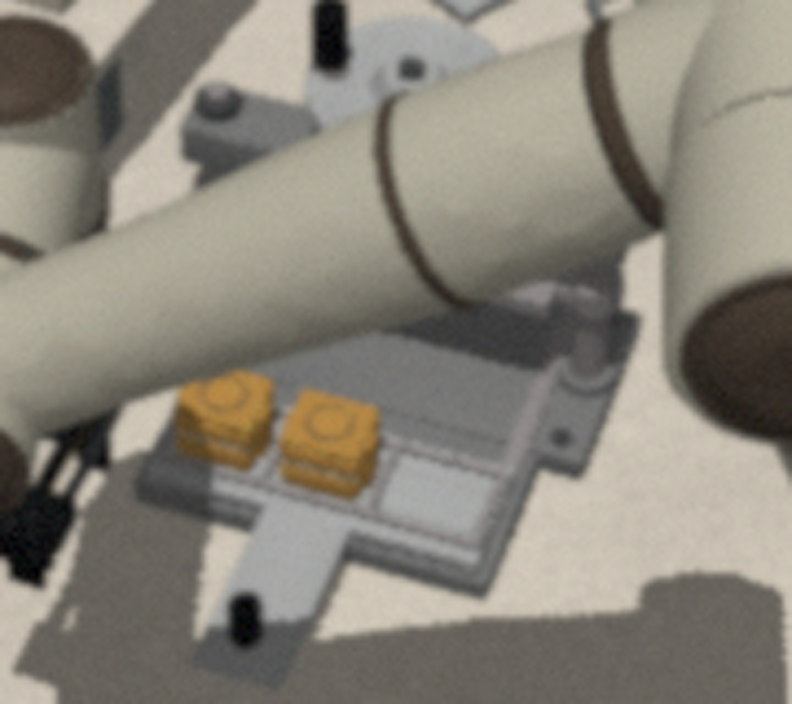

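View pics/c13t.png

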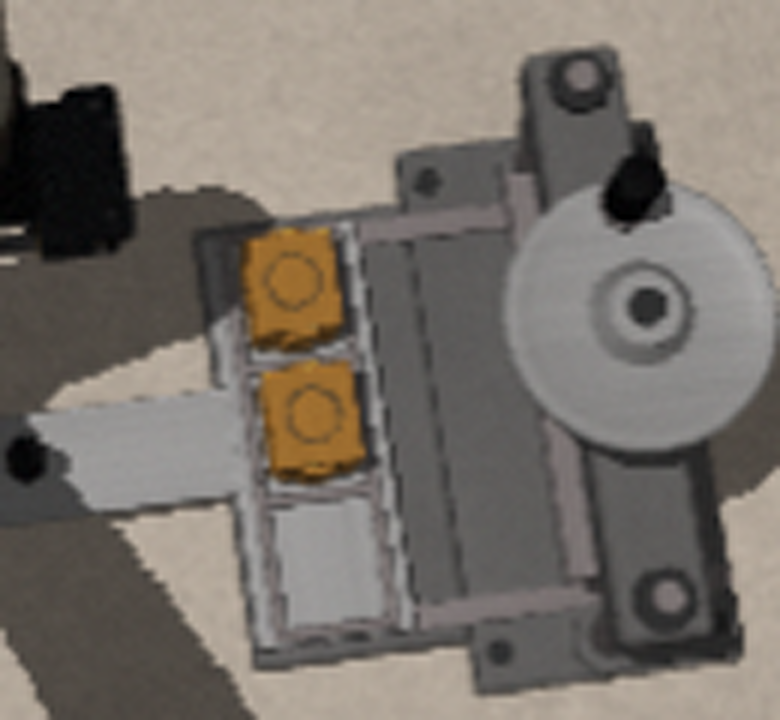

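>>> arm_command --targets '[[[-0.205,0.673,0,0.99,100],[-0.205,0.673,0,0.99,100],[-0.205,0.673,0,0.99,100],[-0.205,0.673,0,0.99,100],[-0.205,0.673,0,0.99,100],[-0.205,0.673,0,0.99,100],[-0.205,0.673,0,0.99,100],[-0.205,0.673,0,0.99,100]]]'

```text
clock: 38.53
tcp_pos: [577.6, 206.4, 169.0]
ee_rot: [-3.142, -0.0, -2.191]
wrist_force: [-1.2, -0.1, 0.2]
gripper_width: 1.001
```

>>> arm_command --targets '[[[-0.205,0.673,0,0.99,100],[-0.205,0.673,0,0.99,100],[-0.205,0.673,0,0.99,100],[-0.205,0.673,0,0.99,100],[-0.205,0.673,0,0.99,100],[-0.205,0.673,0,0.99,100],[-0.205,0.673,0,0.99,100],[-0.205,0.673,0,0.99,100]]]'

```text
clock: 39.2
tcp_pos: [536.8, 341.0, 169.0]
ee_rot: [3.141, -0.0, -1.362]
wrist_force: [-0.2, 0.6, -0.3]
gripper_width: 0.998
```

>>> arm_command --targets '[[[-0.205,0.673,0,0.99,100],[-0.205,0.673,0,0.99,100],[-0.205,0.673,0,0.99,100],[-0.205,0.673,0,0.99,100],[0,0,0,0,100],[0,0,0,0,100]]]'

```text
clock: 39.7
tcp_pos: [516.3, 408.3, 168.7]
ee_rot: [3.141, -0.0, -0.952]
wrist_force: [-0.2, -0.1, 0.4]
gripper_width: 1.004
```

```bash
python3 - <<'E'
from h import *
t=load('top13');s=load('side13')
for a,b in(((338.8,206.7),(291.1,219.3)),((342.3,229),(314.8,225.7))): print(tri(t,a,s,b).round(1),onz(t,[a],82).round(1),onz(s,[b],82).round(1))
E
python3 go.py 516.5 411.3 41 -54.5
```

```text
[ 606.6 -110.8   79.7] [[ 606.2 -110.6   82. ]] [[ 605.6 -109.1   82. ]]
[ 533.8 -120.    79.6] [[ 532.7 -120.    82. ]] [[ 533.6 -118.    82. ]]
t 39.7 tcp [516.3 408.3 168.7] rot [ 3.141 -0.    -0.952] F [-0.2 -0.1  0.4] w 1.004 q [ 0.91  0.5  -0.01  0.   -1.06 -0.3 ]
units [ 0.009  0.119 -5.11 ] rot 0.007
```

>>> arm_command --targets '[[[0.009,0.119,-0.9,0,100],[0,0,-0.9,0,100],[0,0,-0.9,0,100],[0,0,-0.9,0,100],[0,0,-0.9,0,100],[0,0,-0.55,0,100],[0,0,0,0,100],[0,0,0,0,50]]]' --force 15

```text
clock: 40.37
tcp_pos: [516.9, 409.9, 42.3]
ee_rot: [3.14, -0.001, -0.953]
wrist_force: [0.8, -0.5, 0.2]
gripper_width: 0.973
```

>>> arm_command --targets '[[[0,0,0,0,50],[0,0,0,0,50],[0,0,0,0,50],[0,0,0,0,50],[0,0,0,0,50],[0,0,0,0,50],[0,0,0,0,50]]]'

```text
clock: 40.95
tcp_pos: [517.4, 412.0, 44.1]
ee_rot: [-3.139, 0.0, -0.951]
wrist_force: [1.1, -0.6, 4.8]
gripper_width: 0.707
```

>>> arm_command --targets '[[[0,0,0,0,100],[0,0,0,0,100],[0,0,0,0,100],[0,0,0,0,100],[0,0,0,0,100],[0,0,0.8,0,100],[0,0,0.9,-1,100],[0,0,0.2,-1,100]]]'

```text
clock: 41.62
tcp_pos: [518.0, 412.5, 93.6]
ee_rot: [-3.136, 0.001, -1.165]
wrist_force: [0.0, 0.6, 0.5]
gripper_width: 1.001
```

>>> arm_command --targets '[[[0,0,0,-1,100],[0,0,0,-1,100],[0,0,0,-1,100],[0,0,0,-1,100],[0,0,0,-1,100],[0,0,0,-1,100],[0,0,0,-1,100],[0,0,0,-1,100]]]'

```text
clock: 42.28
tcp_pos: [516.4, 411.0, 89.9]
ee_rot: [3.141, -0.001, -2.004]
wrist_force: [-0.2, -0.2, -0.2]
gripper_width: 0.999
```

>>> arm_command --targets '[[[0,0,0,-1,100],[0,0,0,-1,100],[0,0,0,-1,100],[0,0,0,-1,100],[0,0,0,-1,100],[0,0,0,0,100]]]'

```text
clock: 42.78
tcp_pos: [516.3, 411.0, 89.9]
ee_rot: [-3.142, -0.001, -2.524]
wrist_force: [-0.4, -0.2, 0.3]
gripper_width: 0.999
```

```bash
python3 go.py 516.5 411.3 41 -144.5
```

```text
t 42.78 tcp [516.3 411.   89.9] rot [-3.142e+00 -1.000e-03 -2.524e+00] F [-0.4 -0.2  0.3] w 0.999 q [ 0.92  0.58 -0.09 -0.   -0.9  -1.87]
units [ 0.006  0.011 -1.955] rot 0.019
```

>>> arm_command --targets '[[[-0.15,-0.1,0,0.019,100],[-0.146,-0.108,0,0,100],[0,0,-0.9,0,100],[0,0,-0.9,0,100],[0,0,0,0,100],[0,0,0,0,100]]]' --force 40

```text
clock: 43.28
tcp_pos: [508.4, 405.1, 44.2]
ee_rot: [-3.141, -0.003, -2.519]
wrist_force: [-0.3, -0.9, 0.1]
gripper_width: 1.001
```

>>> arm_command --targets '[[[0,0,0,0,40],[0,0,0,0,40],[0,0,0,0,40],[0,0,0,0,40],[0,0,0,0,40],[0,0,0,0,40],[0,0,0,0,40],[0,0,0,0,40]]]'

```text
clock: 43.95
tcp_pos: [509.4, 405.6, 45.6]
ee_rot: [-3.141, -0.0, -2.52]
wrist_force: [0.6, -1.3, 2.3]
gripper_width: 0.572
```

>>> arm_command --targets '[[[0,0,0,0,40],[0,0,0,0,40]]]'

```text
clock: 44.12
tcp_pos: [509.4, 405.6, 45.6]
ee_rot: [-3.141, -0.0, -2.52]
wrist_force: [0.4, -2.9, 3.4]
gripper_width: 0.57
```

>>> arm_command --targets '[[[0,0,0.3,0,40],[0,0,0.7,0,40],[0,0,0.9,0,40],[0,0,0.9,0,40],[0,0,0.9,0,40],[0,0,0.6,0,40],[0,0,0,0,40]]]'

```text
clock: 44.7
tcp_pos: [509.8, 407.5, 155.5]
ee_rot: [3.14, 0.005, -2.52]
wrist_force: [1.2, -0.4, -5.7]
gripper_width: 0.568
```

```bash
python3 go.py 450.9 -127.4 150 -173.3
```

```text
t 44.7 tcp [509.8 407.5 155.5] rot [ 3.14   0.005 -2.52 ] F [ 1.2 -0.4 -5.7] w 0.568 q [ 0.92  0.5  -0.05 -0.   -1.02 -1.87]
units [ -2.356 -21.394  -0.22 ] rot -4.82
```

>>> arm_command --targets '[[[-0.11,-0.6,0,-0.22,40],[-0.11,-0.9,0,-0.22,40],[-0.11,-0.97,0,-0.22,40],[-0.11,-0.97,0,-0.22,40],[-0.11,-0.97,0,-0.22,40],[-0.11,-0.97,0,-0.22,40],[-0.11,-0.97,0,-0.22,40],[-0.11,-0.97,0,-0.22,40]]]'

```text
clock: 45.37
tcp_pos: [485.3, 221.3, 150.3]
ee_rot: [3.141, -0.005, -2.706]
wrist_force: [-0.4, 0.5, -6.1]
gripper_width: 0.574
```

>>> arm_command --targets '[[[-0.11,-0.97,0,-0.22,40],[-0.11,-0.97,0,-0.22,40],[-0.11,-0.97,0,-0.22,40],[-0.11,-0.97,0,-0.22,40],[-0.11,-0.97,0,-0.22,40],[-0.11,-0.97,0,-0.22,40],[-0.11,-0.97,0,-0.22,40],[-0.11,-0.97,0,-0.22,40]]]'

```text
clock: 46.03
tcp_pos: [463.3, 27.8, 150.8]
ee_rot: [3.141, -0.004, -2.891]
wrist_force: [0.2, -0.4, -5.8]
gripper_width: 0.573
```

>>> arm_command --targets '[[[-0.11,-0.97,0,-0.22,40],[-0.11,-0.97,0,-0.22,40],[-0.11,-0.9,0,-0.22,40],[-0.1,-0.7,0,-0.22,40],[0,-0.5,0,-0.22,40],[0,0,0,0,40],[0,0,0,0,40]]]'

```text
clock: 46.62
tcp_pos: [453.1, -72.3, 151.2]
ee_rot: [3.141, -0.003, -3.006]
wrist_force: [0.3, 0.5, -6.3]
gripper_width: 0.572
```

```bash
python3 go.py 450.9 -127.3 100 -173.3; python3 - <<'E'
from h import *
snap('side','side14');crop('side14',240,110,180,160,4.4,'c14')
E
```

```text
t 46.62 tcp [453.1 -72.3 151.2] rot [ 3.141e+00 -3.000e-03 -3.006e+00] F [ 0.3  0.5 -6.3] w 0.572 q [ 0.2   0.21 -0.52 -0.   -0.85 -1.63]
units [-0.09  -2.201 -2.049] rot -0.179
```

View pics/c14.png

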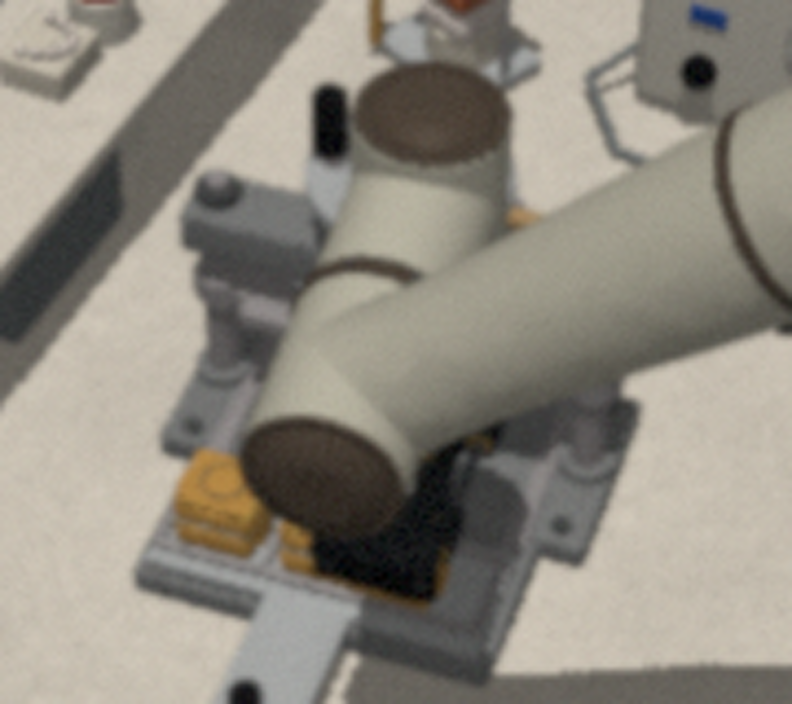

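>>> arm_command --targets '[[[-0.045,-0.75,-0.1,-0.18,40],[-0.045,-0.75,-0.3,0,40],[0,-0.55,-0.5,0,40],[0,0,-0.7,0,40],[0,0,0,0,40],[0,0,0,0,40]]]'

```text
clock: 47.17
tcp_pos: [451.3, -122.7, 111.8]
ee_rot: [3.141, -0.003, -3.022]
wrist_force: [0.2, -0.4, -7.0]
gripper_width: 0.569
```

```bash
python3 go.py 450.9 -127.3 95 -173.3
```

```text
t 47.17 tcp [ 451.3 -122.7  111.8] rot [ 3.141e+00 -3.000e-03 -3.022e+00] F [ 0.2 -0.4 -7. ] w 0.569 q [ 0.08  0.28 -0.55 -0.   -0.75 -1.53]
units [-0.018 -0.185 -0.67 ] rot -0.025
```

>>> arm_command --targets '[[[-0.018,-0.185,-0.3,-0.025,40],[0,0,-0.2,0,40],[0,0,0,0,40],[0,0,0,0,40]]]'

```text
clock: 47.5
tcp_pos: [451.7, -127.7, 100.2]
ee_rot: [3.142, -0.0, -3.025]
wrist_force: [0.1, 0.1, -5.3]
gripper_width: 0.57
```

```bash
python3 go.py 450.9 -127.3 91 -173.3
```

```text
t 47.5 tcp [ 451.7 -127.7  100.2] rot [ 3.142 -0.    -3.025] F [ 0.1  0.1 -5.3] w 0.57 q [ 0.07  0.3  -0.56 -0.   -0.71 -1.53]
units [-0.031  0.015 -0.368] rot 0.005
```

>>> arm_command --targets '[[[-0.025,0.01,-0.25,0,40],[0,0,-0.12,0,40],[0,0,0,0,40]]]'

```text
clock: 47.75
tcp_pos: [450.4, -127.5, 90.2]
ee_rot: [3.141, -0.002, -3.026]
wrist_force: [-0.3, 0.1, -5.9]
gripper_width: 0.572
```

>>> arm_command --targets '[[[0,0,-0.1,0,40],[0,0,0,0,40]]]'

```text
clock: 47.92
tcp_pos: [451.0, -127.6, 88.1]
ee_rot: [3.142, -0.001, -3.026]
wrist_force: [-0.4, 0.2, -5.9]
gripper_width: 0.568
```

>>> arm_command --targets '[[[0,0,-0.06,0,40],[0,0,0,0,40]]]'

```text
clock: 48.08
tcp_pos: [451.1, -127.6, 86.8]
ee_rot: [3.142, -0.0, -3.026]
wrist_force: [0.0, -0.5, -6.3]
gripper_width: 0.573
```

>>> arm_command --targets '[[[0,0,-0.06,0,40],[0,0,0,0,40]]]'

```text
clock: 48.25
tcp_pos: [451.0, -127.6, 85.3]
ee_rot: [3.142, -0.0, -3.026]
wrist_force: [-0.9, -0.6, -6.4]
gripper_width: 0.573
```

>>> arm_command --targets '[[[0,0,-0.06,0,40],[0,0,0,0,40]]]'

```text
clock: 48.42
tcp_pos: [451.0, -127.6, 83.7]
ee_rot: [3.142, -0.0, -3.026]
wrist_force: [0.2, -0.0, -6.2]
gripper_width: 0.573
```

>>> arm_command --targets '[[[0,0,-0.06,0,40],[0,0,0,0,40]]]'

```text
clock: 48.58
tcp_pos: [451.0, -127.6, 82.2]
ee_rot: [3.142, -0.0, -3.026]
wrist_force: [-0.6, 1.0, -6.7]
gripper_width: 0.573
```

>>> arm_command --targets '[[[0,0,-0.03,0,40],[0,0,0,0,40]]]'

```text
clock: 48.75
tcp_pos: [451.1, -127.6, 81.6]
ee_rot: [3.142, -0.0, -3.025]
wrist_force: [-0.2, 0.6, -6.2]
gripper_width: 0.572
```

Nearly on the floor (expected 81.6); a touch more, then release and look.

>>> arm_command --targets '[[[0,0,-0.03,0,40],[0,0,0,0,40],[0,0,0,0,100],[0,0,0,0,100],[0,0,0,0,100],[0,0,0,0,100],[0,0,0,0,100],[0,0,0,0,100]]]'

```text
clock: 49.42
tcp_pos: [451.4, -127.6, 81.1]
ee_rot: [-3.141, 0.001, -3.025]
wrist_force: [0.5, 0.1, 0.3]
gripper_width: 0.934
```

>>> arm_command --targets '[[[0,0,0.6,0,100],[0,0,0.8,0,100],[0,0.5,0.8,0,100],[0,0.9,0.9,0.8,100],[0,0.9,0.9,0.8,100],[0,0.9,0.5,0.8,100],[0,0.9,0,0.8,100],[0,0.9,0,0.8,100]]]'

```text
clock: 50.08
tcp_pos: [451.5, -1.4, 194.7]
ee_rot: [-3.141, 0.003, -2.603]
wrist_force: [-0.4, 0.9, 0.8]
gripper_width: 1.005
```

>>> arm_command --targets '[[[0.3,0.9,0,1,100],[0.3,0.9,0,1,100],[0.3,0.9,0,1,100],[0.3,0.9,0,1,100],[0.3,0.9,0,1,100],[0.3,0.9,0,1,100],[0.3,0,0,1,100],[0.3,0,0,1,100]]]'

```text
clock: 50.75
tcp_pos: [511.4, 133.7, 193.2]
ee_rot: [3.141, -0.0, -1.761]
wrist_force: [1.0, 0.5, 0.1]
gripper_width: 0.997
```

```bash
python3 - <<'E'
from h import *
st();snap('side','side15');snap('top','top15');crop('side15',240,130,180,160,4.4,'c15');crop('top15',290,160,130,120,6,'c15t')
E
```

```text
t 50.75 tcp [511.4 133.7 193.2] rot [ 3.141 -0.    -1.761] F [1.  0.5 0.1] w 0.997 q [ 0.56  0.27 -0.31 -0.   -0.99 -0.75]
```

View pics/c15.png

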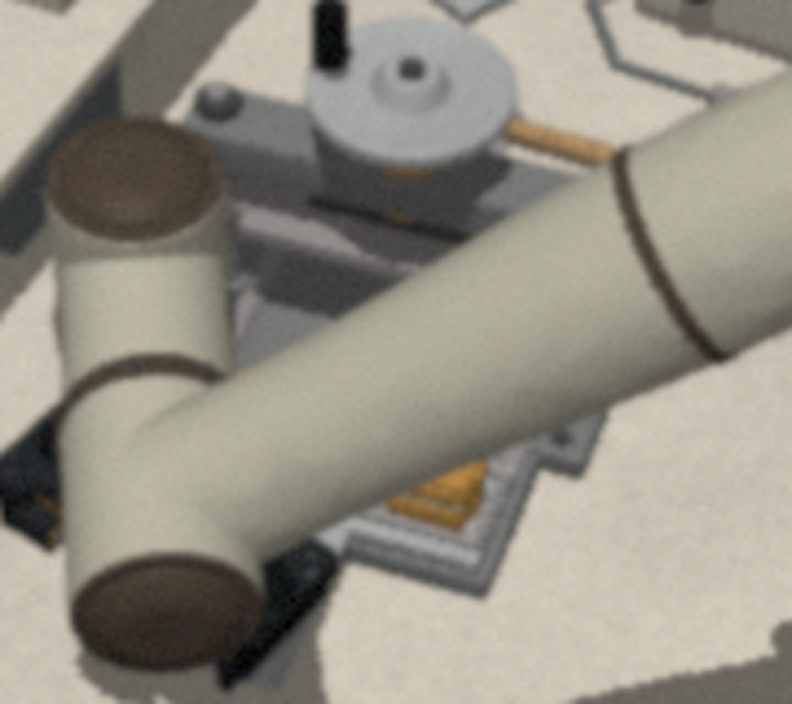

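View pics/c15t.png

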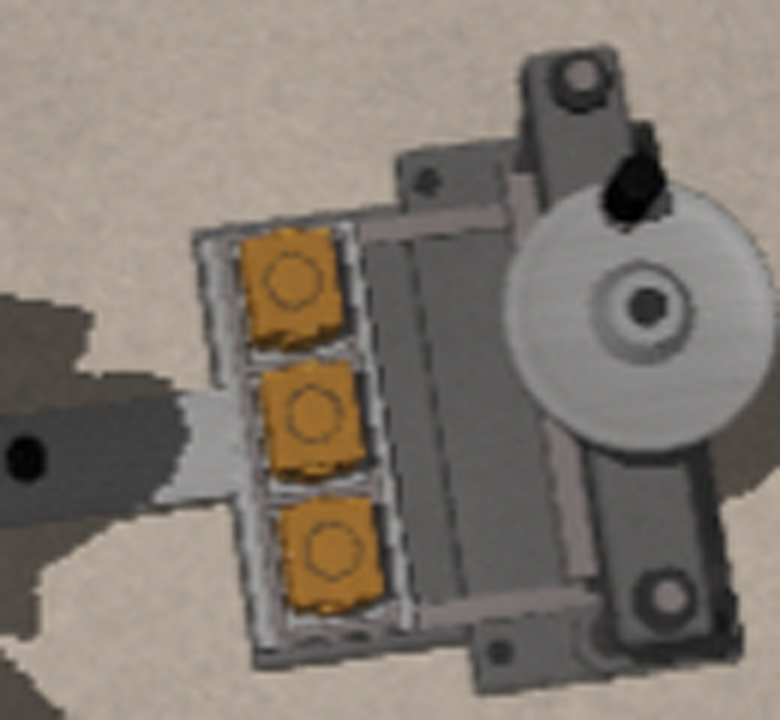

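>>> arm_command --targets '[[[0.06,-0.9,0,0.98,100],[0.06,-0.97,0,0.98,100],[0.06,-1,0,0.97,100],[0,-1,0,0,100],[0,0,-0.8,0,100],[0,0,-0.9,0,70],[0,0,0,0,70],[0,0,0,0,70]]]' --force 25

```text
clock: 51.52
tcp_pos: [514.7, 35.0, 150.4]
ee_rot: [3.139, -0.001, -1.464]
wrist_force: [-0.0, -0.1, 0.9]
gripper_width: 0.848
```

```bash
python3 go.py 516 37 80 -83.3
```

```text
t 51.52 tcp [514.7  35.  150.4] rot [ 3.139e+00 -1.000e-03 -1.464e+00] F [-0.  -0.1  0.9] w 0.848 q [ 0.38  0.3  -0.39  0.   -0.88 -0.28]
units [ 0.052  0.079 -2.816] rot 0.099
```

>>> arm_command --targets '[[[0.05,0.08,-0.7,0.1,70],[0,0,-0.8,0,60],[0,0,-0.8,0,50],[0,0,-0.5,0,50],[0,0,0,0,0],[0,0,0,0,0],[0,0,0,0,0],[0,0,0,0,0]]]'

```text
clock: 52.18
tcp_pos: [517.4, 38.0, 82.5]
ee_rot: [-3.14, 0.0, -1.452]
wrist_force: [-7.4, 1.5, 3.0]
gripper_width: 0.281
```

>>> arm_command --targets '[[[0,0,0,0,0],[0,0,0,0,0],[0,0,0,0,0],[0,0,0,0,0]]]'

```text
clock: 52.52
tcp_pos: [515.9, 37.6, 82.1]
ee_rot: [3.14, 0.0, -1.452]
wrist_force: [-4.3, 0.9, 5.6]
gripper_width: 0.247
```

```bash
python3 go.py 533.4 -112.4 80 -83.3
```

```text
t 52.52 tcp [515.9  37.6  82.1] rot [ 3.14   0.    -1.452] F [-4.3  0.9  5.6] w 0.247 q [ 0.39  0.39 -0.46 -0.   -0.72 -0.27]
units [ 0.7   -5.999 -0.085] rot -0.018
```

>>> arm_command --targets '[[[0.03,-0.3,0,0,0],[0.06,-0.5,0,0,0],[0.07,-0.6,0,0,0],[0.07,-0.6,0,0,0],[0.07,-0.6,0,0,0],[0.07,-0.6,0,0,0],[0.07,-0.6,0,0,0],[0.07,-0.6,0,0,0]]]'

```text
clock: 53.18
tcp_pos: [528.9, -72.7, 82.1]
ee_rot: [3.141, 0.001, -1.452]
wrist_force: [-3.2, 3.2, 3.5]
gripper_width: 0.246
```

>>> arm_command --targets '[[[0.07,-0.5,0,0,0],[0.05,-0.4,0,0,0],[0.03,-0.3,0,0,0],[0.02,-0.2,0,0,0],[0,0,0,0,0],[0,0,0,0,0]]]'

```text
clock: 53.68
tcp_pos: [533.1, -108.6, 82.1]
ee_rot: [3.14, -0.001, -1.452]
wrist_force: [-4.3, -2.9, 6.3]
gripper_width: 0.241
```

```bash
python3 go.py 533.4 -112.4 80 -83.3
```

```text
t 53.68 tcp [ 533.1 -108.6   82.1] rot [ 3.140e+00 -1.000e-03 -1.452e+00] F [-4.3 -2.9  6.3] w 0.241 q [ 0.1   0.43 -0.4   0.   -0.74  0.02]
units [ 0.01  -0.152 -0.084] rot -0.016
```

>>> arm_command --targets '[[[0.01,-0.1,0,0,0],[0,-0.06,0,0,0],[0,-0.06,0,0,0],[0,0,0,0,0]]]'

```text
clock: 54.02
tcp_pos: [533.3, -110.6, 82.1]
ee_rot: [3.141, 0.003, -1.452]
wrist_force: [-4.6, 11.9, 9.5]
gripper_width: 0.245
```

>>> arm_command --targets '[[[0.01,-0.08,0,0,0],[0,-0.06,0,0,0],[0,0,0,0,0],[0,0,0,0,0]]]'

```text
clock: 54.35
tcp_pos: [533.4, -110.9, 82.1]
ee_rot: [-3.141, 0.007, -1.452]
wrist_force: [-7.9, 26.9, 12.5]
gripper_width: 0.243
```

>>> arm_command --targets '[[[0,0.1,0,0,0],[0,0.05,0,0,0],[0,0,0,0,60],[0,0,0,0,60],[0,0,0,0,60],[0,0,0,0,60],[0,0,0.7,0,60],[0,0,0.9,0,60]]]'

```text
clock: 55.02
tcp_pos: [533.1, -113.0, 119.5]
ee_rot: [3.137, 0.0, -1.452]
wrist_force: [0.3, 0.8, 0.6]
gripper_width: 0.573
```

>>> arm_command --targets '[[[0,0.5,1,0,60],[0,0.9,1,0,60],[0,0.9,1,0,60],[0,0.9,1,0,60],[0,0.5,1,0,60],[0,0,1,0,60],[0,0,1,0,60],[0,0,1,0,60]]]'

```text
clock: 55.68
tcp_pos: [534.4, -20.1, 322.3]
ee_rot: [-3.141, -0.0, -1.451]
wrist_force: [-0.0, -0.2, 0.6]
gripper_width: 0.597
```

```bash
python3 - <<'E'
from h import *
snap('side','side16');snap('top','top16');crop('side16',240,110,180,160,4.4,'c16');crop('top16',300,160,130,120,6,'c16t')
E
python3 go.py 606 -259.1 345 -173.3
```

```text
t 55.78 tcp [536.6 -20.3 325.9] rot [-3.131e+00 -1.000e-03 -1.451e+00] F [ 0.2 -0.3  0.3] w 0.597 q [ 0.27  0.18 -0.08  0.   -1.3  -0.15]
units [ 2.776 -9.552  0.763] rot -15.023
```

View pics/c16.png

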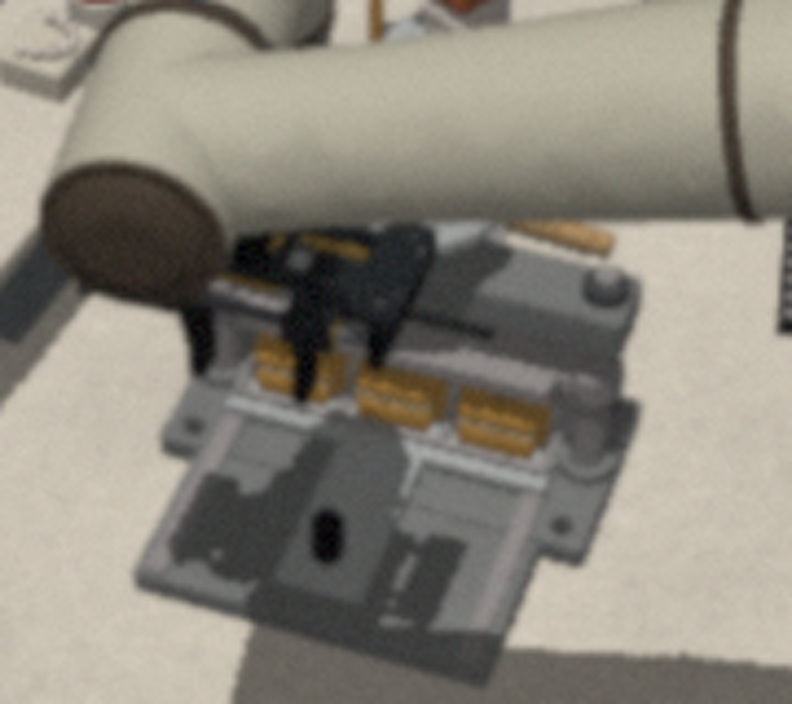

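View pics/c16t.png

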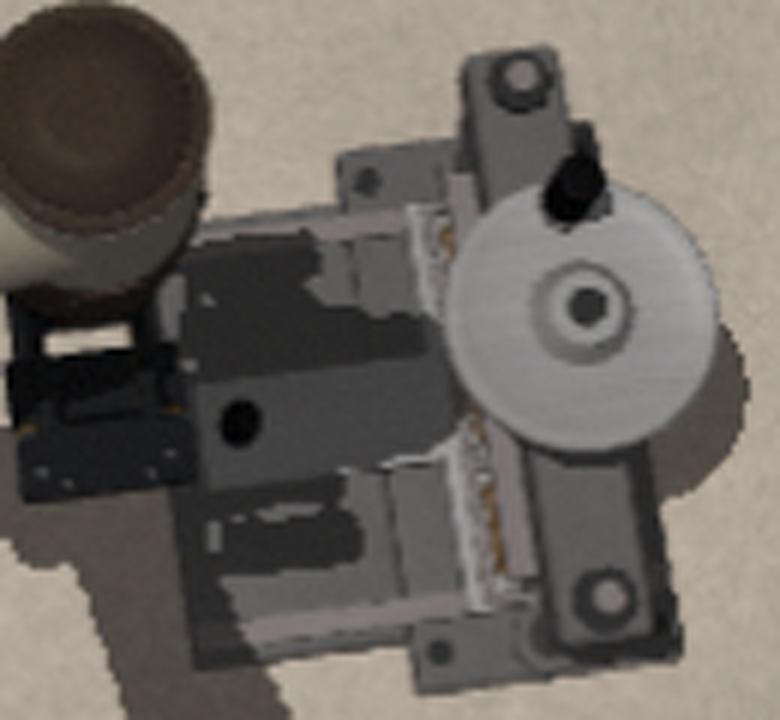

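>>> arm_command --targets '[[[0.1,-0.2,0.4,-1,80],[0.1,-0.6,0.3,-1,80],[0.2,-0.65,0.1,-1,80],[0.2,-0.65,0,-1,80],[0.2,-0.65,0,-1,80],[0.2,-0.65,0,-1,80],[0.2,-0.65,0,-1,80],[0.2,-0.65,0,-1,80]]]' --force 20

```text
clock: 56.45
tcp_pos: [569.5, -138.8, 340.0]
ee_rot: [3.141, -0.0, -2.295]
wrist_force: [0.3, -1.0, -0.1]
gripper_width: 0.794
```

>>> arm_command --targets '[[[0.2,-0.65,0,-1,80],[0.2,-0.65,0,-1,80],[0.2,-0.65,0,-1,80],[0.2,-0.65,0,-1,80],[0.2,-0.65,0,-1,80],[0.2,-0.65,0,-1,80],[0.2,-0.65,0,-1,80],[0,0,0,0,80]]]'

```text
clock: 57.12
tcp_pos: [604.6, -254.1, 338.9]
ee_rot: [3.141, -0.002, -3.028]
wrist_force: [-0.6, -0.3, 0.1]
gripper_width: 0.802
```

```bash
python3 go.py 606 -259.1 294.5 -173.3
```

```text
t 57.12 tcp [ 604.6 -254.1  338.9] rot [ 3.141e+00 -2.000e-03 -3.028e+00] F [-0.6 -0.3  0.1] w 0.802 q [-0.15  0.4   0.25  0.   -1.43 -1.31]
units [ 0.055 -0.201 -1.775] rot 0.036
```

>>> arm_command --targets '[[[0.055,-0.2,-0.3,0.04,80],[0,0,-0.7,0,80],[0,0,-0.75,0,60],[0,0,0,0,20],[0,0,0,0,0],[0,0,0,0,0],[0,0,0,0,0],[0,0,0,0,0]]]'

```text
clock: 57.78
tcp_pos: [606.2, -256.4, 298.6]
ee_rot: [-3.141, 0.002, -3.018]
wrist_force: [0.4, 0.1, 0.1]
gripper_width: 0.43
```

>>> arm_command --targets '[[[0,0,0,0,0],[0,0,0,0,0],[0,0,0,0,0],[0,0,0,0,0]]]'

```text
clock: 58.12
tcp_pos: [606.4, -259.3, 298.3]
ee_rot: [-3.136, 0.002, -3.019]
wrist_force: [2.2, -9.3, -1.4]
gripper_width: 0.265
```

```bash
python3 ang.py
```

```text
t 58.12 tcp [ 606.4 -259.3  298.3] rot [-3.136e+00  2.000e-03 -3.019e+00] F [ 2.2 -9.3 -1.4] w 0.265 q [-0.16  0.42  0.18  0.   -1.33 -1.29]
7.225065513132641 59.95431269180897
```

>>> arm_command --targets '[[[0,-0.574,-0.017,0,0],[-0.149,-0.554,-0.017,0,0],[-0.287,-0.497,-0.017,0,0],[-0.406,-0.406,-0.017,0,0],[-0.497,-0.287,-0.017,0,0],[-0.554,-0.149,-0.017,0,0]]]'

```text
clock: 58.62
tcp_pos: [559.8, -320.5, 295.8]
ee_rot: [-3.138, 0.006, -3.019]
wrist_force: [5.0, -0.0, 3.1]
gripper_width: 0.272
```

>>> arm_command --targets '[[[-0.574,0,-0.017,0,0],[-0.554,0.149,-0.017,0,0],[-0.497,0.287,-0.017,0,0],[-0.406,0.406,-0.017,0,0],[-0.287,0.497,-0.017,0,0],[-0.149,0.554,-0.017,0,0]]]'

```text
clock: 59.12
tcp_pos: [496.9, -272.2, 293.2]
ee_rot: [-3.138, 0.004, -3.02]
wrist_force: [5.6, -4.1, 0.7]
gripper_width: 0.267
```

>>> arm_command --targets '[[[0,0.574,-0.017,0,0],[0.149,0.554,-0.017,0,0],[0.287,0.497,-0.017,0,0],[0.406,0.406,-0.017,0,0],[0.497,0.287,-0.017,0,0],[0.554,0.149,-0.017,0,0]]]'

```text
clock: 59.62
tcp_pos: [543.3, -211.2, 290.8]
ee_rot: [-3.137, -0.003, -3.018]
wrist_force: [-2.6, -12.6, 2.7]
gripper_width: 0.271
```

>>> arm_command --targets '[[[0.574,0,-0.017,0,0],[0.554,-0.149,-0.017,0,0],[0.497,-0.287,-0.017,0,0],[0.406,-0.406,-0.017,0,0],[0.287,-0.497,-0.017,0,0],[0.149,-0.554,-0.017,0,0],[0,0,0,0,0]]]'

```text
clock: 60.2
tcp_pos: [606.3, -258.6, 288.3]
ee_rot: [-3.139, 0.001, -3.019]
wrist_force: [1.9, -4.1, 3.1]
gripper_width: 0.267
```

```bash
python3 ang.py
```

```text
t 60.2 tcp [ 606.3 -258.6  288.3] rot [-3.139e+00  1.000e-03 -3.019e+00] F [ 1.9 -4.1  3.1] w 0.267 q [-0.16  0.42  0.17  0.   -1.31 -1.29]
7.840588565951165 59.999229864238366
```

>>> arm_command --targets '[[[0,-0.574,-0.017,0,0],[-0.149,-0.554,-0.017,0,0],[-0.287,-0.497,-0.017,0,0],[-0.406,-0.406,-0.017,0,0],[-0.497,-0.287,-0.017,0,0],[-0.554,-0.149,-0.017,0,0]]]'

```text
clock: 60.7
tcp_pos: [560.4, -320.3, 285.9]
ee_rot: [-3.137, 0.006, -3.018]
wrist_force: [5.3, -3.0, 3.1]
gripper_width: 0.274
```

>>> arm_command --targets '[[[-0.574,0,-0.017,0,0],[-0.554,0.149,-0.017,0,0],[-0.497,0.287,-0.017,0,0],[-0.406,0.406,-0.017,0,0],[-0.287,0.497,-0.017,0,0],[-0.149,0.554,-0.017,0,0]]]'

```text
clock: 61.2
tcp_pos: [496.8, -271.6, 283.2]
ee_rot: [-3.139, 0.003, -3.019]
wrist_force: [5.3, -3.7, 2.4]
gripper_width: 0.272
```

>>> arm_command --targets '[[[0,0.574,-0.017,0,0],[0.149,0.554,-0.017,0,0],[0.287,0.497,-0.017,0,0],[0.406,0.406,-0.017,0,0],[0.497,0.287,-0.017,0,0],[0.554,0.149,-0.017,0,0]]]'

```text
clock: 61.7
tcp_pos: [543.7, -211.1, 280.7]
ee_rot: [-3.136, -0.003, -3.017]
wrist_force: [-1.7, -14.9, 2.5]
gripper_width: 0.266
```

>>> arm_command --targets '[[[0.574,0,-0.017,0,0],[0.554,-0.149,-0.017,0,0],[0.497,-0.287,-0.017,0,0],[0.406,-0.406,-0.017,0,0],[0.287,-0.497,-0.017,0,0],[0.149,-0.554,-0.017,0,0],[0,0,0,0,0]]]'

```text
clock: 62.28
tcp_pos: [606.3, -258.1, 278.3]
ee_rot: [-3.139, 0.0, -3.019]
wrist_force: [1.0, -4.6, 4.6]
gripper_width: 0.272
```

```bash
sed -i 's/546.9,-266.8/551.6,-265.6/' ang.py; python3 ang.py;  python3 - <<'E'
from h import *
snap('side','side17');crop('side17',260,120,150,130,5,'c17')
E
```

```text
t 62.28 tcp [ 606.3 -258.1  278.3] rot [-3.139  0.    -3.019] F [ 1.  -4.6  4.6] w 0.272 q [-0.16  0.43  0.15  0.   -1.29 -1.29]
7.864691518466156 55.17339299083145
```

View pics/c17.png

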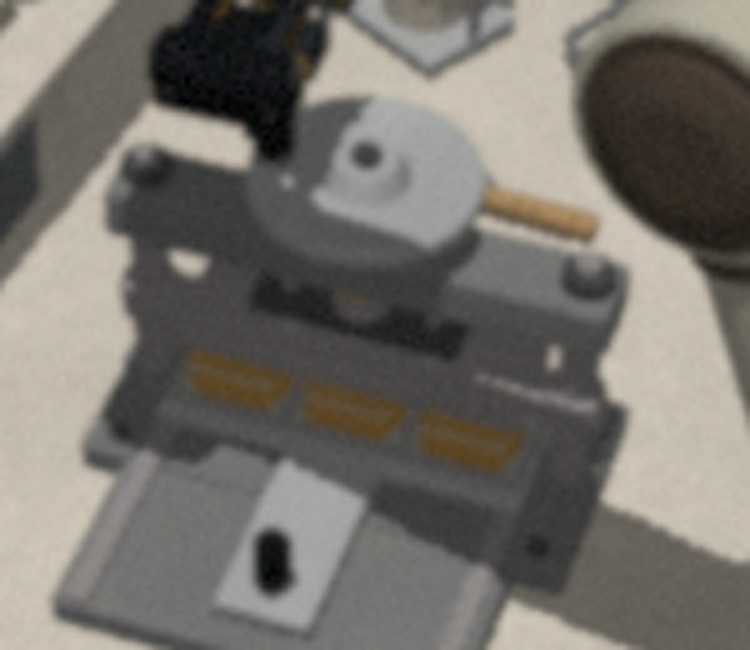

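>>> arm_command --targets '[[[0,-0.574,-0.017,0,0],[-0.149,-0.554,-0.017,0,0],[-0.287,-0.497,-0.017,0,0],[-0.406,-0.406,-0.017,0,0],[0,0,0,0,0]]]'

```text
clock: 62.75
tcp_pos: [585.5, -309.2, 276.7]
ee_rot: [-3.138, 0.005, -3.019]
wrist_force: [2.9, -7.1, 2.2]
gripper_width: 0.267
```

```bash
python3 ang.py;  python3 - <<'E'
from h import *
snap('side','side18');crop('side18',260,120,150,130,5,'c18')
E
```

```text
t 62.75 tcp [ 585.5 -309.2  276.7] rot [-3.138  0.005 -3.019] F [ 2.9 -7.1  2.2] w 0.267 q [-0.24  0.43  0.15  0.   -1.29 -1.21]
-52.14030086290169 55.257139437459934
```

View pics/c18.png

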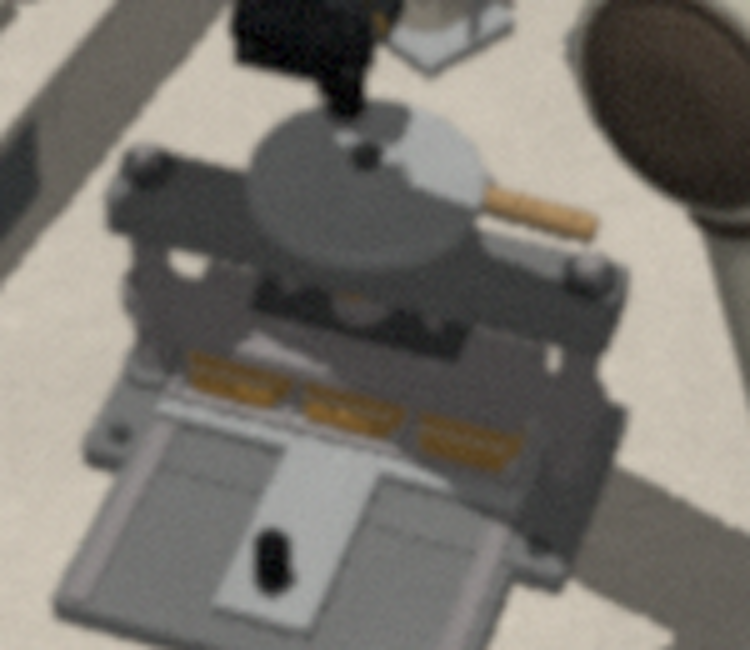

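>>> arm_command --targets '[[[-0.497,-0.287,-0.017,0,0],[-0.554,-0.149,-0.017,0,0],[-0.574,0,-0.017,0,0],[-0.554,0.149,-0.017,0,0],[0,0,0,0,0]]]'

```text
clock: 63.22
tcp_pos: [527.7, -315.3, 274.9]
ee_rot: [-3.14, -0.002, -3.019]
wrist_force: [-2.5, -4.9, 5.4]
gripper_width: 0.269
```

>>> arm_command --targets '[[[-0.497,0.287,-0.017,0,0],[-0.406,0.406,-0.017,0,0],[-0.287,0.497,-0.017,0,0],[-0.149,0.554,-0.017,0,0],[0,0,0,0,0]]]'

```text
clock: 63.63
tcp_pos: [496.8, -269.0, 273.1]
ee_rot: [-3.141, 0.002, -3.016]
wrist_force: [1.1, 3.6, 7.2]
gripper_width: 0.265
```

```bash
python3 ang.py;  python3 - <<'E'
from h import *
snap('side','side19');crop('side19',260,120,150,130,5,'c19')
E
```

```text
t 63.63 tcp [ 496.8 -269.   273.1] rot [-3.141e+00  2.000e-03 -3.016e+00] F [1.1 3.6 7.2] w 0.265 q [-0.21  0.26 -0.1  -0.   -1.2  -1.24]
-176.49105798899936 54.87429526610166
```

View pics/c19.png

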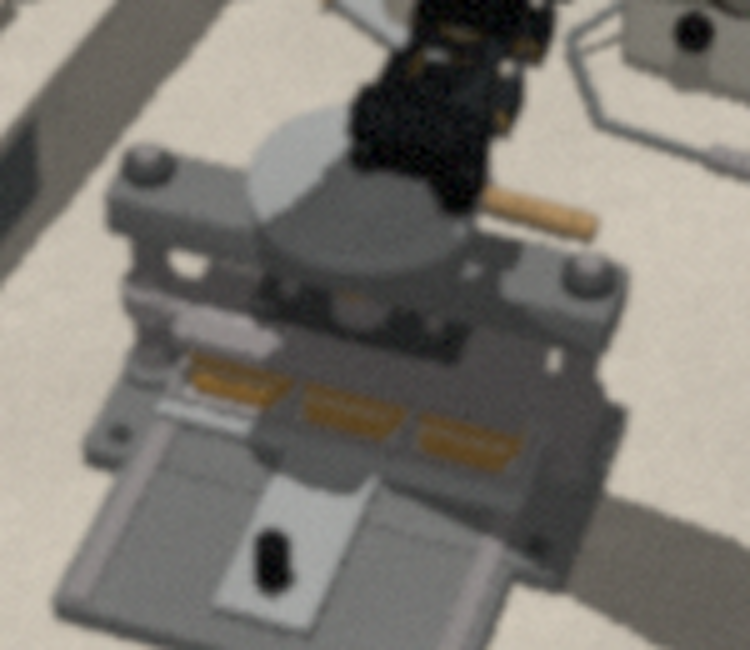

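>>> arm_command --targets '[[[0.04,0.573,-0.017,0,0],[0.187,0.543,-0.017,0,0],[0.321,0.476,-0.017,0,0],[0.433,0.377,-0.017,0,0],[0,0,0,0,0],[0,0,0,0,0]]]'

```text
clock: 64.18
tcp_pos: [521.7, -220.3, 271.4]
ee_rot: [3.141, -0.0, -3.016]
wrist_force: [0.1, 4.2, 9.9]
gripper_width: 0.27
```

```bash
python3 ang.py;  python3 - <<'E'
from h import *
snap('side','side20')
for tag in('side4','side5','side16','side17','side18','side19','side20'):
    g=load(tag)['img'].astype(float).mean(2)
    a=g[187:198,368:374]; b=g[166:180,290:304]
    print(tag,'R',np.clip(a-110,0,None).sum().round(),'L',np.clip(b-120,0,None).sum().round())
E
```

```text
t 64.18 tcp [ 521.7 -220.3  271.4] rot [ 3.141 -0.    -3.016] F [0.1 4.2 9.9] w 0.27 q [-0.11  0.27 -0.1  -0.   -1.2  -1.33]
123.41120822757141 54.220665056934756
side4 R 38.0 L 55.0
side5 R 18.0 L 0.0
side16 R 21.0 L 18.0
side17 R 212.0 L 957.0
side18 R 253.0 L 1078.0
side19 R 192.0 L 1133.0
side20 R 238.0 L 1117.0
```

>>> arm_command --targets '[[[0.15,0.085,-0.005,0,0],[0.138,0.075,-0.005,0,0],[0,0,0,0,0],[0,0,0,0,0]]]'

```text
clock: 64.57
tcp_pos: [527.4, -217.1, 271.3]
ee_rot: [3.141, -0.003, -3.017]
wrist_force: [-2.9, 1.2, 10.6]
gripper_width: 0.27
```

```bash
python3 ang.py
```

```text
t 64.57 tcp [ 527.4 -217.1  271.3] rot [ 3.141e+00 -3.000e-03 -3.017e+00] F [-2.9  1.2 10.6] w 0.27 q [-0.11  0.28 -0.09  0.   -1.21 -1.34]
116.54646868496955 54.20206688959791
```

>>> arm_command --targets '[[[0.06,0.04,0,0,0],[0,0,0,0,0],[0,0,0,0,0],[0,0,0,0,0]]]'

```text
clock: 64.9
tcp_pos: [528.6, -216.5, 271.2]
ee_rot: [-3.142, -0.004, -3.017]
wrist_force: [-3.4, 0.5, 9.2]
gripper_width: 0.27
```

```bash
python3 ang.py
```

```text
t 64.9 tcp [ 528.6 -216.5  271.2] rot [-3.142 -0.004 -3.017] F [-3.4  0.5  9.2] w 0.27 q [-0.1   0.28 -0.09  0.   -1.21 -1.34]
115.09886451556262 54.246014222944375
```

>>> arm_command --targets '[[[0,0,0,0,50],[0,0,0,0,60],[0,0,0,0,70],[0,0,0,0,70],[0,0,0,0,70],[0,0,0,0,70],[0,0,0.5,0,70],[0,0,0.9,0,70]]]'

```text
clock: 65.57
tcp_pos: [528.5, -216.0, 302.0]
ee_rot: [3.139, -0.007, -3.019]
wrist_force: [0.6, 0.5, -0.4]
gripper_width: 0.689
```

>>> arm_command --targets '[[[0,0,0.9,0,70],[0,0,0.9,0,70],[-0.7,0.5,0.5,0,70],[-0.7,0.9,0,0,70],[-0.7,0.9,0,0,70],[-0.7,0.9,0,0,70],[-0.5,0.9,0,0,70],[0,0.9,0,0,70]]]'

```text
clock: 66.23
tcp_pos: [445.1, -90.8, 362.9]
ee_rot: [3.141, 0.001, -3.019]
wrist_force: [-0.5, -0.2, -0.7]
gripper_width: 0.702
```

>>> arm_command --targets '[[[0,0.9,0,0,70],[0,0.9,0,0,70],[0,0.9,0,0,70],[0,0.9,0,0,70],[0,0.9,0,0,70],[0,0.9,0,0,70],[0,0.9,0,0,70],[0,0,0,0,70]]]'

```text
clock: 66.9
tcp_pos: [447.4, 68.6, 362.0]
ee_rot: [3.141, -0.0, -3.015]
wrist_force: [-0.5, 0.1, -0.5]
gripper_width: 0.698
```

```bash
python3 - <<'E'
from h import *
st();snap('side','side21');snap('top','top21');crop('side21',240,110,180,160,4.4,'c21')
crop('top21',300,160,130,120,6,'c21t')
E
```

```text
t 66.9 tcp [447.4  68.6 362. ] rot [ 3.141 -0.    -3.015] F [-0.5  0.1 -0.5] w 0.698 q [ 0.51  0.02 -0.18 -0.   -1.38 -1.96]
```

View pics/c21.png

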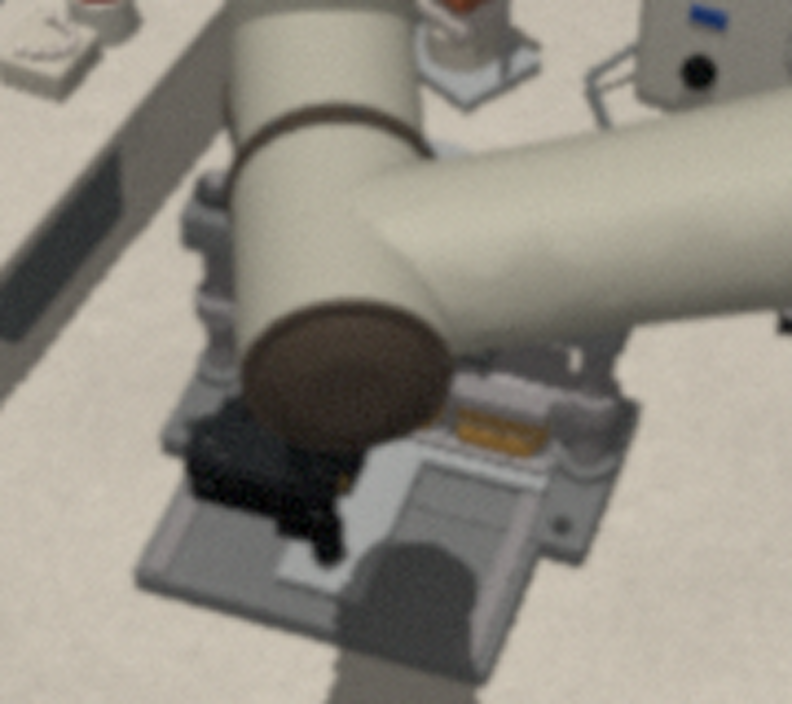

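View pics/c21t.png

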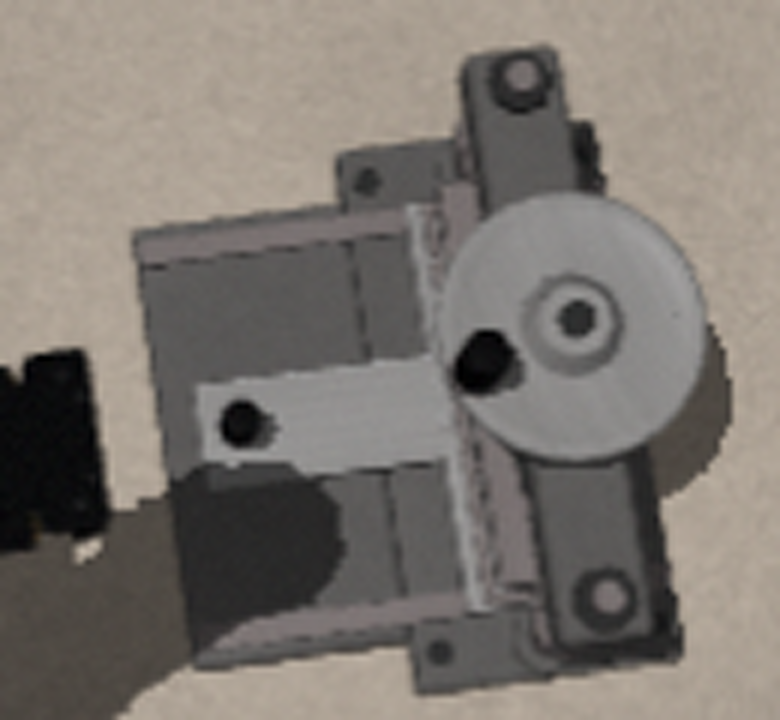

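View pics/top21.png

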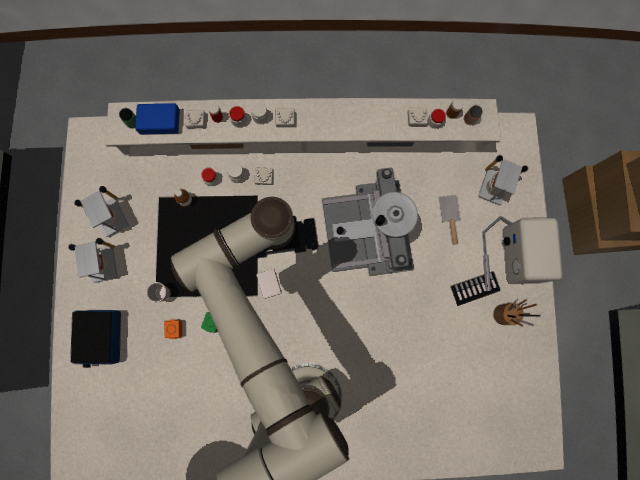

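```bash
python3 -c "
from h import *
st(); print(manip.sign_off())"
```

```text
t 67.0 tcp [447.3  66.5 362.1] rot [-3.141e+00 -1.000e-03 -3.016e+00] F [-1.1  0.1  0.7] w 0.703 q [ 0.51  0.02 -0.18 -0.   -1.38 -1.95]
the job is handed in; nothing more can be done
None
```

The three brass flasks are clamped in the press and the job is handed in at about 67 s. There is no verdict back, so what follows rests on my own checks.

**What I did**
- I wound the handwheel up 3.64 turns until it met its upper stop, then pulled the carriage out to its stop.
- I set one flask upright in each pocket. The green and orange look-alikes were left alone.
- I pushed the carriage in until it hit its home stop, with 27 N felt at the wrist.
- I wound the platen down about 2.7 turns from the upper stop. That is 2.2 turns to reach the flasks plus half a turn, and then I let go and moved the arm clear.

**Last checks**
- **Handwheel:** the grip read 115.1° at the end against a target of 115.0°. The last top picture agrees at about 114°. The zero angle is only good to about ±0.7°.
- **Contact point:** I took it from the given dimensions and did not feel it directly. The side pictures are consistent with it: the platen stopped moving at roughly 22 mm of travel while the wheel turned on.
- **Flasks in pockets:** before pushing in, all three lay inside their pocket frames. The middle and far flasks measured the same height. I checked the near one only by the height at which I set it down and by the top picture.
- **Final view:** the arm hid part of the press in the last side picture, where only the near flask shows clearly under the platen.
- **Other things:** the bystanders in sight in the last top picture had not moved. The arm hid one orange look-alike there and partly covered the green one.

No check failed. The highest wrist force I read was about 43 N, briefly, when the handwheel met its upper stop.

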